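Rake the heaped lumps level in the drying tray

ROBOT

A 6-joint arm with a two-finger parallel gripper is mounted at the origin on a cart in front of the work surface, level with it; the furniture and walls round the work are solid. World frame = base frame: x ahead of the robot, y to its left, z up, the work surface at z = 0. Lengths are in m, angles in rad, forces in N, time in s.
With the tool pointing down it reaches from about 0.35 to 0.85 m from the base axis. Payload 8.1 kg.
Tool frame: the origin (TCP) lies at the very end of the fingers, on their centre line; the grasp point (between the pads) lies 19 mm behind it; x points along the fingers, y is the direction in which the jaws open and shut, and the axes are right-handed (so a half turn about x gives the same grasp; the last joint's range is limited). The gripper opens to 93 mm and grips with 3 to 60 N. Pads are 15 mm wide; open, the fingers measure 128 mm over their backs; the gripper's body (75 mm by 188 mm) begins 65 mm behind the grasp point.
Start: joints at [1.151, 0.13, 1.488, -0, 1.523, -0.085], TCP at [0.197, 0.567, 0.219] pointing down, gripper open.
Joint ranges: [-2.96, 2.96], [-0.89, 2.26], [0.02, 2.5], [-1.34, 4.48], [0, 2.73], [-2.66, 2.66]. Speed limits (rad/s): [2.39, 2.39, 2.79, 3.14, 3.14, 3.14].

INTERFACE

Orientations are given as a unit quaternion [x, y, z, w].
In Python, from bench import ctrl gives the robot as it stands.
- The arm moves only by the shell command python3 -m creep 'ROWS'. ROWS is JSON, a list of rows, each an object of numbers: "dx", "dy", "dz": the shift along the tool's x, y, z in cm; "ax", "ay", "az": the turn, a rotation vector about the tool's x, y, z in degrees; "hand": the finger opening in cm, from 0 to 9.3. A call has 1 to 10 rows; each row shifts and turns the commanded pose from where the row before left it, along the tool's axes as they then stand; what a row does not reach is not made up. A row lasts 1/10 s, in which the tool goes at most 50 mm and 8.59 degrees, less where a joint would pass 70% of its speed; a pose out of reach is approached as far as the arm can. A call with a gripper value outside its range is refused whole. The fingers move at their own pace and stop on an object; the grip force is fixed at half the most. Time passes only in rows, so rows that do not move let the fingers close. It gives the time, the measured TCP pose, the force and the opening at its end, in the units of the state.
- ctrl.read_state(): the state, without advancing time (a new reading comes with each control period).
- ctrl.snapshot(name): name is "scene" or "top" or "wrist"; returns a dict with "color" (480x640x3 uint8, blue, green, red), "K" (3x3 intrinsics, pixels), "camera_from_world" (4x4, takes a point from world to camera coordinates); the wrist camera has in their place "mount" (4x4, takes a point from camera to tool coordinates, whose origin is the TCP and whose axes are the tool frame's). Camera axes: x right, y down, z forward; pixel columns grow to the right and rows downward; lengths in m; the calibration is good to about 2 mm. A picture is of the moment at which its call begins: read the wrist's pose just before it. There is no depth.
- ctrl.close_job(): hands the job in, once; it reports no verdict.
Trained networks look in the newest picture that a camera, given by its name, has taken for a name from the list of things; names that differ only in an ending like _2 or _b are one class to them, and where a whole thing is asked for, a point or a joint stands for the part that bears it (a point fixed in the world has none). Each returns a list of dicts, best first, with "conf" (0 to 1); they miss things now and then, are a little off and sometimes report something else, mostly with a low value. They report only what shows in the picture. A call takes as long as a camera call. They do not tell look-alikes from the thing itself.
- ctrl.silhouettes(name, camera): "mask" (480x640 bool, what is visible of it) and "extent" ([left, top, width, height] in pixels, round what is visible of it).
The state is a dict: "time": time; "joints": joint angles; "qvel": joint speeds; "joint_efforts": joint torques, N m; "tool_pos": TCP position; "eef_rot": TCP orientation; "contact_force": force on the tool from outside, world axes, zero at the start; "wrist_torque": the same for the moment, N m; "opening": opening from 0.0 (shut) to 1.0 (fully open).
Only numpy, scipy, OpenCV 4.12 (cv2) and the standard library are available. Lean on these libraries where they do the work, as an engineer would, in place of code of your own. Each camera call takes 0.05 s, during which the arm holds its last target.

TASK

Take the rake from its stand and rake the heaped sample lumps in the drying tray into an even layer: draw the top lumps off the two-deep heap and then, with the teeth resting lightly on the springy bed (a few newtons, never more than 12), drag the heap's lumps in a steady stroke of a second or so towards the bare end, so that no lump lies on another and each third of the bed has at least two. Move the lumps with the rake only, not with the fingers, leave the beaker, vial and cap where they are, and stand the rake back upright in its stand.

Things in the scene. Friction and masses are not known exactly. Their poses are not given: they have to be found in the camera images.
- tray: White open drying tray with a blue rim, fixed; outside 228 (x) x 116 (y) x 55 mm high, walls 6 mm, inside 216 x 104 mm. Origin: centre of its underside; x along its length, +x away from the robot; a single row of lumps at the +x end, a two-deep heap in the middle, the -x end bare. Black marks on the long rims at x = -36 and +36 mm part it into thirds. In it lies a springy bed (see tray_rim).
- tray_rim (a point): Centre of the tray's mouth, level with the rim, 55 mm above its underside. Below it a perforated metal bed plate fills the tray's floor, floating level on soft springs (it sinks 1 mm per 4.4 N). The bed's resting height is not reported and differs from run to run: its top lies 15 to 26 mm below the rim; feel for it.
- rake: Small hand rake, 120 g, upright in the stand: origin amid the tooth tips, z up the handle, y along the teeth. Five steel teeth 8 mm wide, 10 mm deep (x), 9 mm gaps, row 76 mm long; cross bar 12 mm deep, 36 to 48 mm above the tips; wooden handle 20 (x) by 26 mm (y), 58 to 142 mm above the tips. Gripped on the faces 20 mm apart (closing along x, the raking direction) it is held stiffly.
- rake_grip (a point): Middle of the rake's wooden handle, on its axis, 105 mm above the tooth tips; axes as the rake's.
- rake_tip (a point): Middle of the row of tooth tips of the rake.
- stand: Grey plastic rake stand, fixed: an open-topped pocket, inside 24 mm (x) by 96 mm (y), walls 6 mm, rim 40 mm above the worktop, pocket floor 6 mm above the worktop. Origin: centre of its underside. The rake stands in it with the row of teeth along the stand's y.
- lump_0: Loose stony grey-brown faceted lump, 24 to 28 mm high, 27 to 29 mm across, 25 g; origin at its centre. At the start in the far row: three across the tray at about x = 87 mm of the tray, one deep.
- lump_1: Loose stony grey-brown faceted lump, 24 to 28 mm high, 27 to 29 mm across, 25 g; origin at its centre. At the start in the far row: three across the tray at about x = 87 mm of the tray, one deep.
- lump_2: Loose stony grey-brown faceted lump, 24 to 28 mm high, 27 to 29 mm across, 25 g; origin at its centre. At the start in the far row: three across the tray at about x = 87 mm of the tray, one deep.
- lump_3: Loose stony grey-brown faceted lump, 24 to 28 mm high, 27 to 29 mm across, 25 g; origin at its centre. At the start bottom of the heap: row of three across the tray at about x = 30 mm of the tray, clear (28 mm) of the far row.
- lump_4: Loose stony grey-brown faceted lump, 24 to 28 mm high, 27 to 29 mm across, 25 g; origin at its centre. At the start bottom of the heap: row of three across the tray at about x = 30 mm of the tray, clear (28 mm) of the far row.
- lump_5: Loose stony grey-brown faceted lump, 24 to 28 mm high, 27 to 29 mm across, 25 g; origin at its centre. At the start bottom of the heap: row of three across the tray at about x = 30 mm of the tray, clear (28 mm) of the far row.
- lump_6: Loose stony grey-brown faceted lump, 24 to 28 mm high, 27 to 29 mm across, 25 g; origin at its centre. At the start top of the heap: lies on lump_3.
- lump_7: Loose stony grey-brown faceted lump, 24 to 28 mm high, 27 to 29 mm across, 25 g; origin at its centre. At the start top of the heap: lies on lump_4.
- lump_8: Loose stony grey-brown faceted lump, 24 to 28 mm high, 27 to 29 mm across, 25 g; origin at its centre. At the start top of the heap: lies on lump_5.
- small_beaker_c (a point): Clear glass beaker, 59 x 64 x 67 mm, loose bystander; its centre.
- small_vial_c (a point): Small white-labelled vial with black cap, 25 mm across, 47 mm high, loose bystander; its centre.
- white_cap_c (a point): White screw cap, 34 mm across, 15 mm high, loose bystander; its centre.
There are look-alikes about, which are no part of the job. What is shaped like the lump_2 but blue or red is not meant. Of the things that look like the rake, the larger one is meant.

How it is judged:
On the way, in this order (a step that is already met when the one before it is completed fails the run):
1. the rake is lifted out of its stand (tooth tips more than 60 mm above the worktop) (height (world z) of rake_tip above 0.06 m), for 0.2 s.
2. the rake slides for at least 0.4 s, faster than 5 mm/s, with its teeth resting on the bed (more than 0.7 N) (contact force between rake and tray above 0.7 N and linear speed of rake above 0.005 m/s and z of rake_tip in the frame of tray below 0.045 m and x of rake_tip in the frame of tray between -0.11 and 0.11 m), for 0.4 s.
At the end, for the whole second after the job is handed in: All nine lumps at rest in the tray, one deep (centres under 60 mm above its underside), two or more in each third (parted at x = -36 and 36 mm); the rake released in its stand, tips within 20 mm of its centre and on the pocket floor, leaning under 0.4 rad (x of any of lump_1, lump_2, lump_3, lump_4, lump_5, lump_6, lump_7, lump_8 in the frame of tray below -0.036 m and x of any of lump_0, lump_2, lump_3, lump_4, lump_5, lump_6, lump_7, lump_8 in the frame of tray below -0.036 m and x of any of lump_0, lump_1, lump_3, lump_4, lump_5, lump_6, lump_7, lump_8 in the frame of tray below -0.036 m and x of any of lump_0, lump_1, lump_2, lump_4, lump_5, lump_6, lump_7, lump_8 in the frame of tray below -0.036 m and x of any of lump_0, lump_1, lump_2, lump_3, lump_5, lump_6, lump_7, lump_8 in the frame of tray below -0.036 m and x of any of lump_0, lump_1, lump_2, lump_3, lump_4, lump_6, lump_7, lump_8 in the frame of tray below -0.036 m and x of any of lump_0, lump_1, lump_2, lump_3, lump_4, lump_5, lump_7, lump_8 in the frame of tray below -0.036 m and x of any of lump_0, lump_1, lump_2, lump_3, lump_4, lump_5, lump_6, lump_8 in the frame of tray below -0.036 m and x of any of lump_0, lump_1, lump_2, lump_3, lump_4, lump_5, lump_6, lump_7 in the frame of tray below -0.036 m and (x of lump_1 in the frame of tray between -0.036 and 0.036 m or x of lump_2 in the frame of tray between -0.036 and 0.036 m or x of lump_3 in the frame of tray between -0.036 and 0.036 m or x of lump_4 in the frame of tray between -0.036 and 0.036 m or x of lump_5 in the frame of tray between -0.036 and 0.036 m or x of lump_6 in the frame of tray between -0.036 and 0.036 m or x of lump_7 in the frame of tray between -0.036 and 0.036 m or x of lump_8 in the frame of tray between -0.036 and 0.036 m) and (x of lump_0 in the frame of tray between -0.036 and 0.036 m or x of lump_2 in the frame of tray between -0.036 and 0.036 m or x of lump_3 in the frame of tray between -0.036 and 0.036 m or x of lump_4 in the frame of tray between -0.036 and 0.036 m or x of lump_5 in the frame of tray between -0.036 and 0.036 m or x of lump_6 in the frame of tray between -0.036 and 0.036 m or x of lump_7 in the frame of tray between -0.036 and 0.036 m or x of lump_8 in the frame of tray between -0.036 and 0.036 m) and (x of lump_0 in the frame of tray between -0.036 and 0.036 m or x of lump_1 in the frame of tray between -0.036 and 0.036 m or x of lump_3 in the frame of tray between -0.036 and 0.036 m or x of lump_4 in the frame of tray between -0.036 and 0.036 m or x of lump_5 in the frame of tray between -0.036 and 0.036 m or x of lump_6 in the frame of tray between -0.036 and 0.036 m or x of lump_7 in the frame of tray between -0.036 and 0.036 m or x of lump_8 in the frame of tray between -0.036 and 0.036 m) and (x of lump_0 in the frame of tray between -0.036 and 0.036 m or x of lump_1 in the frame of tray between -0.036 and 0.036 m or x of lump_2 in the frame of tray between -0.036 and 0.036 m or x of lump_4 in the frame of tray between -0.036 and 0.036 m or x of lump_5 in the frame of tray between -0.036 and 0.036 m or x of lump_6 in the frame of tray between -0.036 and 0.036 m or x of lump_7 in the frame of tray between -0.036 and 0.036 m or x of lump_8 in the frame of tray between -0.036 and 0.036 m) and (x of lump_0 in the frame of tray between -0.036 and 0.036 m or x of lump_1 in the frame of tray between -0.036 and 0.036 m or x of lump_2 in the frame of tray between -0.036 and 0.036 m or x of lump_3 in the frame of tray between -0.036 and 0.036 m or x of lump_5 in the frame of tray between -0.036 and 0.036 m or x of lump_6 in the frame of tray between -0.036 and 0.036 m or x of lump_7 in the frame of tray between -0.036 and 0.036 m or x of lump_8 in the frame of tray between -0.036 and 0.036 m) and (x of lump_0 in the frame of tray between -0.036 and 0.036 m or x of lump_1 in the frame of tray between -0.036 and 0.036 m or x of lump_2 in the frame of tray between -0.036 and 0.036 m or x of lump_3 in the frame of tray between -0.036 and 0.036 m or x of lump_4 in the frame of tray between -0.036 and 0.036 m or x of lump_6 in the frame of tray between -0.036 and 0.036 m or x of lump_7 in the frame of tray between -0.036 and 0.036 m or x of lump_8 in the frame of tray between -0.036 and 0.036 m) and (x of lump_0 in the frame of tray between -0.036 and 0.036 m or x of lump_1 in the frame of tray between -0.036 and 0.036 m or x of lump_2 in the frame of tray between -0.036 and 0.036 m or x of lump_3 in the frame of tray between -0.036 and 0.036 m or x of lump_4 in the frame of tray between -0.036 and 0.036 m or x of lump_5 in the frame of tray between -0.036 and 0.036 m or x of lump_7 in the frame of tray between -0.036 and 0.036 m or x of lump_8 in the frame of tray between -0.036 and 0.036 m) and (x of lump_0 in the frame of tray between -0.036 and 0.036 m or x of lump_1 in the frame of tray between -0.036 and 0.036 m or x of lump_2 in the frame of tray between -0.036 and 0.036 m or x of lump_3 in the frame of tray between -0.036 and 0.036 m or x of lump_4 in the frame of tray between -0.036 and 0.036 m or x of lump_5 in the frame of tray between -0.036 and 0.036 m or x of lump_6 in the frame of tray between -0.036 and 0.036 m or x of lump_8 in the frame of tray between -0.036 and 0.036 m) and (x of lump_0 in the frame of tray between -0.036 and 0.036 m or x of lump_1 in the frame of tray between -0.036 and 0.036 m or x of lump_2 in the frame of tray between -0.036 and 0.036 m or x of lump_3 in the frame of tray between -0.036 and 0.036 m or x of lump_4 in the frame of tray between -0.036 and 0.036 m or x of lump_5 in the frame of tray between -0.036 and 0.036 m or x of lump_6 in the frame of tray between -0.036 and 0.036 m or x of lump_7 in the frame of tray between -0.036 and 0.036 m) and x of any of lump_1, lump_2, lump_3, lump_4, lump_5, lump_6, lump_7, lump_8 in the frame of tray above 0.036 m and x of any of lump_0, lump_2, lump_3, lump_4, lump_5, lump_6, lump_7, lump_8 in the frame of tray above 0.036 m and x of any of lump_0, lump_1, lump_3, lump_4, lump_5, lump_6, lump_7, lump_8 in the frame of tray above 0.036 m and x of any of lump_0, lump_1, lump_2, lump_4, lump_5, lump_6, lump_7, lump_8 in the frame of tray above 0.036 m and x of any of lump_0, lump_1, lump_2, lump_3, lump_5, lump_6, lump_7, lump_8 in the frame of tray above 0.036 m and x of any of lump_0, lump_1, lump_2, lump_3, lump_4, lump_6, lump_7, lump_8 in the frame of tray above 0.036 m and x of any of lump_0, lump_1, lump_2, lump_3, lump_4, lump_5, lump_7, lump_8 in the frame of tray above 0.036 m and x of any of lump_0, lump_1, lump_2, lump_3, lump_4, lump_5, lump_6, lump_8 in the frame of tray above 0.036 m and x of any of lump_0, lump_1, lump_2, lump_3, lump_4, lump_5, lump_6, lump_7 in the frame of tray above 0.036 m and z of lump_0 in the frame of tray between 0.02 and 0.06 m and x of lump_0 in the frame of tray between -0.112 and 0.112 m and y of lump_0 in the frame of tray between -0.056 and 0.056 m and z of lump_1 in the frame of tray between 0.02 and 0.06 m and x of lump_1 in the frame of tray between -0.112 and 0.112 m and y of lump_1 in the frame of tray between -0.056 and 0.056 m and z of lump_2 in the frame of tray between 0.02 and 0.06 m and x of lump_2 in the frame of tray between -0.112 and 0.112 m and y of lump_2 in the frame of tray between -0.056 and 0.056 m and z of lump_3 in the frame of tray between 0.02 and 0.06 m and x of lump_3 in the frame of tray between -0.112 and 0.112 m and y of lump_3 in the frame of tray between -0.056 and 0.056 m and z of lump_4 in the frame of tray between 0.02 and 0.06 m and x of lump_4 in the frame of tray between -0.112 and 0.112 m and y of lump_4 in the frame of tray between -0.056 and 0.056 m and z of lump_5 in the frame of tray between 0.02 and 0.06 m and x of lump_5 in the frame of tray between -0.112 and 0.112 m and y of lump_5 in the frame of tray between -0.056 and 0.056 m and z of lump_6 in the frame of tray between 0.02 and 0.06 m and x of lump_6 in the frame of tray between -0.112 and 0.112 m and y of lump_6 in the frame of tray between -0.056 and 0.056 m and z of lump_7 in the frame of tray between 0.02 and 0.06 m and x of lump_7 in the frame of tray between -0.112 and 0.112 m and y of lump_7 in the frame of tray between -0.056 and 0.056 m and z of lump_8 in the frame of tray between 0.02 and 0.06 m and x of lump_8 in the frame of tray between -0.112 and 0.112 m and y of lump_8 in the frame of tray between -0.056 and 0.056 m and linear speed of each of lump_0, lump_1, lump_2, lump_3, lump_4, lump_5, lump_6, lump_7, lump_8, rake below 0.02 m/s and horizontal distance between rake_tip and stand below 0.02 m and height (world z) of rake_tip below 0.014 m and angle between rake's own z axis and vertical below 0.4 rad); the robot touches nothing.
It fails at once if the rake presses on the tray or its bed with more than 12 N (contact force between rake and tray above 12 N).
It fails at once if a finger pushes a lump (contact force between the fingers and lump_0 above 0.5 N or contact force between the fingers and lump_1 above 0.5 N or contact force between the fingers and lump_2 above 0.5 N or contact force between the fingers and lump_3 above 0.5 N or contact force between the fingers and lump_4 above 0.5 N or contact force between the fingers and lump_5 above 0.5 N or contact force between the fingers and lump_6 above 0.5 N or contact force between the fingers and lump_7 above 0.5 N or contact force between the fingers and lump_8 above 0.5 N).
It fails at once if the beaker, vial or cap is shifted by more than 20 mm (distance of any of small_beaker_c, small_vial_c, white_cap_c from where it was at the start of the episode above 0.02 m).
It also fails if it takes over 61 s, if anything falls off the work surface, if the arm or the gripper's body presses on something with over 40 N, if the wrist force passes 120 N, or if a joint passes its speed limit or range.

## Working session

There is one attempt and no reset: what is moved stays moved. The work goes in short steps, Python scripts to look and compute and a shell command to move; the robot and the scene stay as the last step left them, time stands still between calls to the robot, and variables do not carry over. Pictures are saved under pics/ and viewed, and the job is handed in when it is done.

```bash
ls; mkdir -p pics; python3 - <<'E'
from bench import ctrl
import cv2
s=ctrl.read_state();print(s)
for n in("scene","top","wrist"):
    d=ctrl.snapshot(n);cv2.imwrite(f"pics/{n}0.png",d["color"]);print(n,d["K"],d.get("camera_from_world"),d.get("mount"))
    for t in("rake","tray","stand","lump_2","small_beaker_c","small_vial_c","white_cap_c"):
        print(n,t,[(round(r["conf"],2),r["extent"]) for r in ctrl.silhouettes(t,n)])
print(ctrl.read_state()["time"])
E
```

```text
pics
{'time': 0.0, 'joints': array([ 1.15059365e+00,  1.31132504e-01,  1.48925491e+00,  2.85776813e-06,
        1.52301039e+00, -8.53881648e-02]), 'qvel': array([-0.0015813 ,  0.00042428, -0.00154744, -0.00050134,  0.00060691,
       -0.00056705]), 'joint_efforts': array([ 2.56271014e-03, -5.59854412e+01, -4.91759169e+01,  7.69004412e-02,
        3.57978127e-02, -2.66049492e-04]), 'tool_pos': array([0.19689738, 0.56617764, 0.21761795]), 'eef_rot': array([ 0.11720499,  0.69738181, -0.11844035,  0.6970606 ]), 'contact_force': array([ 0.28840267, -0.05224149, -0.1753265 ]), 'wrist_torque': array([-0.03206519,  0.03432181, -0.01704285]), 'opening': 0.9997038911399311}
scene [[451.46853807   0.         309.2956863 ]
 [  0.         451.46853807 238.80984027]
 [  0.           0.           1.        ]] [[ 0.59919418 -0.80035893  0.01979691 -0.28445321]
 [-0.43514966 -0.34633461 -0.83108189  0.36082089]
 [ 0.67202017  0.48936481 -0.5557976   0.5021752 ]
 [ 0.          0.          0.          1.        ]] None
scene rake [(0.93, [184.8, 228.9, 18.1, 44.7]), (0.67, [220.7, 186.9, 29.7, 60.4]), 
[... 1732 characters left out ...]
1.3]), (0.6, [295.9, 201.5, 37.2, 42.0]), (0.51, [310.2, 162.1, 14.7, 17.8])]
top white_cap_c [(0.5, [292.9, 321.5, 16.8, 19.6])]
wrist [[363.84665383   0.         319.1481101 ]
 [  0.         363.84665383 238.09313262]
 [  0.           0.           1.        ]] None [[ 6.39555052e-04 -3.01095506e-01  9.53593775e-01 -1.65360988e-01]
 [ 9.99999766e-01 -3.82381856e-05 -6.82752201e-04  4.22480099e-04]
 [ 2.42037315e-04  9.53593988e-01  3.01095411e-01 -8.44831827e-02]
 [ 0.00000000e+00  0.00000000e+00  0.00000000e+00  1.00000000e+00]]
wrist rake [(0.93, [154.4, 438.4, 48.2, 38.4])]
wrist tray []
wrist stand []
wrist lump_2 []
wrist small_beaker_c []
wrist small_vial_c []
wrist white_cap_c []
1.2
```

```bash
python3 - <<'E'
import cv2
a=cv2.imread("pics/scene0.png")[170:350,160:460];cv2.imwrite("pics/s1.png",cv2.resize(a,None,fx=2.6,fy=2.6,interpolation=cv2.INTER_CUBIC))
a=cv2.imread("pics/top0.png")[130:350,150:460];cv2.imwrite("pics/t1.png",cv2.resize(a,None,fx=2.5,fy=2.5,interpolation=cv2.INTER_CUBIC))
E
```

```text
(no output)
```

View pics/s1.png

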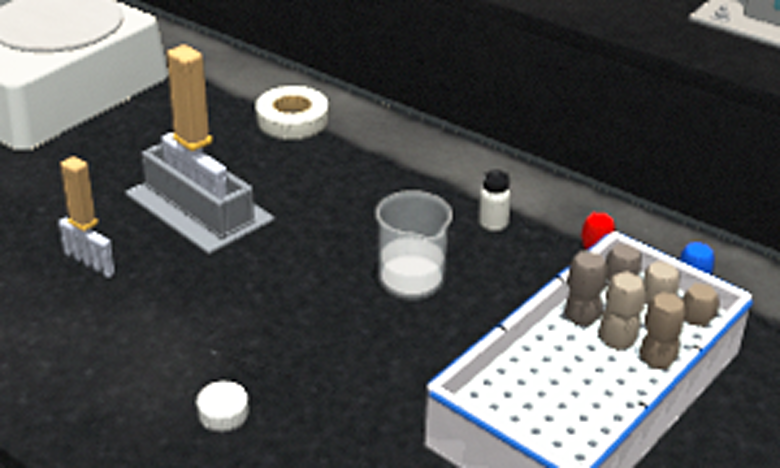

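View pics/t1.png

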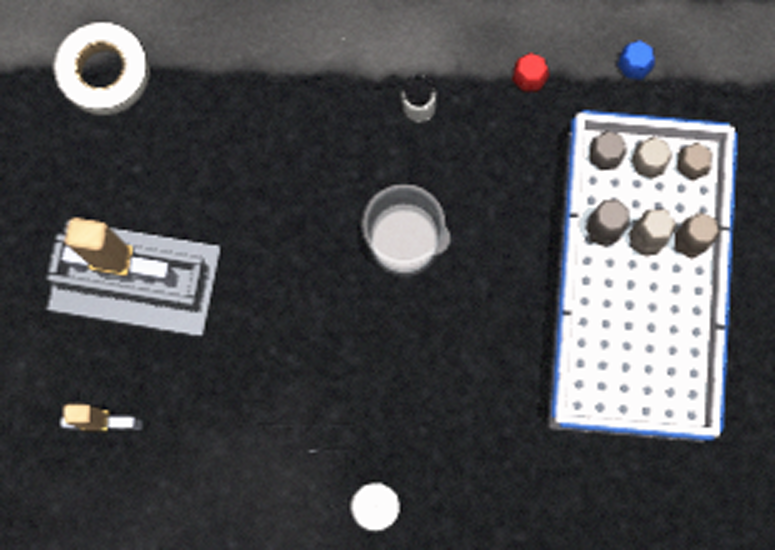

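View pics/scene0.png

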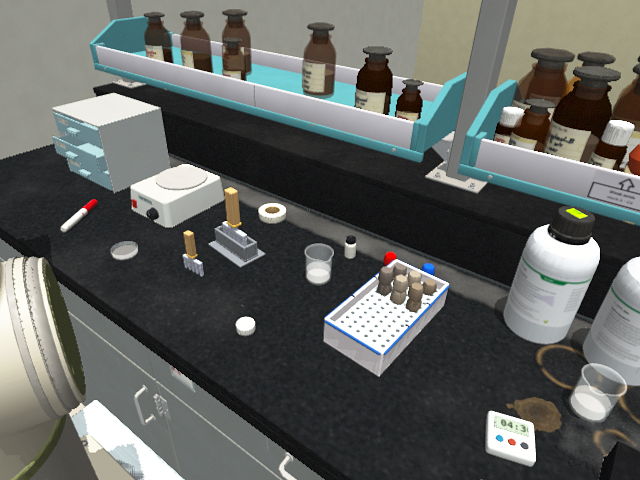

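View pics/wrist0.png

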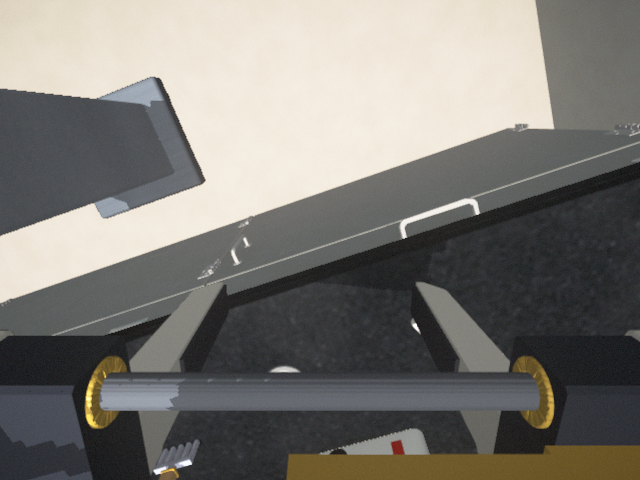

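```bash
cat > h.py <<'E'
import numpy as np, cv2
cams={"top":(np.array([[570.80963663,0,324.26901195],[0,570.80963663,238.5531497],[0,0,1]]),np.array([[ 0.01957624,-0.99966076,0.01717925,0.02928498],[-0.982187,-0.02244013,-0.18656134,0.56036315],[0.18688356,-0.01322107,-0.9822931,0.97146478],[0,0,0,1]])),
"scene":(np.array([[451.46853807,0,309.2956863],[0,451.46853807,238.80984027],[0,0,1]]),np.array([[0.59919418,-0.80035893,0.01979691,-0.28445321],[-0.43514966,-0.34633461,-0.83108189,0.36082089],[0.67202017,0.48936481,-0.5557976,0.5021752],[0,0,0,1]]))}
def proj(c,P,z=None):
    K,T=cams[c];P=np.atleast_2d(P);q=P@T[:3,:3].T+T[:3,3];q=q@K.T;return q[:,:2]/q[:,2:]
def unp(c,uv,z):
    K,T=cams[c];R=T[:3,:3];o=-R.T@T[:3,3];uv=np.atleast_2d(uv)
    d=np.c_[uv,np.ones(len(uv))]@np.linalg.inv(K).T@R
    z=np.broadcast_to(z,len(uv));return o+d*((z-o[2])/d[:,2])[:,None]
E
python3 - <<'E'
from h import *
t=lambda l:np.array(l)/2.5+[150,130]
print("tray",unp("top",t([(578,113),(735,126),(718,437),(553,430)]),.055))
print("marks",unp("top",t([(574,215),(725,228),(720,326),(567,312)]),.055))
print("stand rim",unp("top",t([(50,234),(211,256),(204,303),(50,283)]),.04))
print("handle top TL TR BR BL",unp("top",t([(70,220),(103,221),(106,250),(70,250)]),.148))
print("handle scene", unp("scene",np.array([(187,50)])/2.6+[160,170],.148))
c=cv2.imread("pics/top0.png")[205:280,160:250];cv2.imwrite("pics/t2.png",cv2.resize(c,None,fx=8,fy=8,interpolation=cv2.INTER_CUBIC))
c=cv2.imread("pics/scene0.png")[180:270,180:280];cv2.imwrite("pics/s2.png",cv2.resize(c,None,fx=6,fy=6,interpolation=cv2.INTER_CUBIC))
E
```

```text
tray [[ 0.67958037 -0.06073691  0.055     ]
 [ 0.67253954 -0.17595423  0.055     ]
 [ 0.445235   -0.15949671  0.055     ]
 [ 0.4477114  -0.04337695  0.055     ]]
marks [[ 0.60287138 -0.05791454  0.055     ]
 [ 0.59581062 -0.16719646  0.055     ]
 [ 0.52413619 -0.16230378  0.055     ]
 [ 0.53180342 -0.05301914  0.055     ]]
stand rim [[0.58323341 0.32173938 0.04      ]
 [0.56963018 0.20429031 0.04      ]
 [0.53496318 0.20763536 0.04      ]
 [0.54709627 0.31921491 0.04      ]]
handle top TL TR BR BL [[0.57004505 0.2811115  0.148     ]
 [0.56988106 0.25967905 0.148     ]
 [0.55067419 0.25652903 0.148     ]
 [0.55013692 0.27977248 0.148     ]]
handle scene [[0.56580309 0.27164578 0.148     ]]
```

View pics/t2.png

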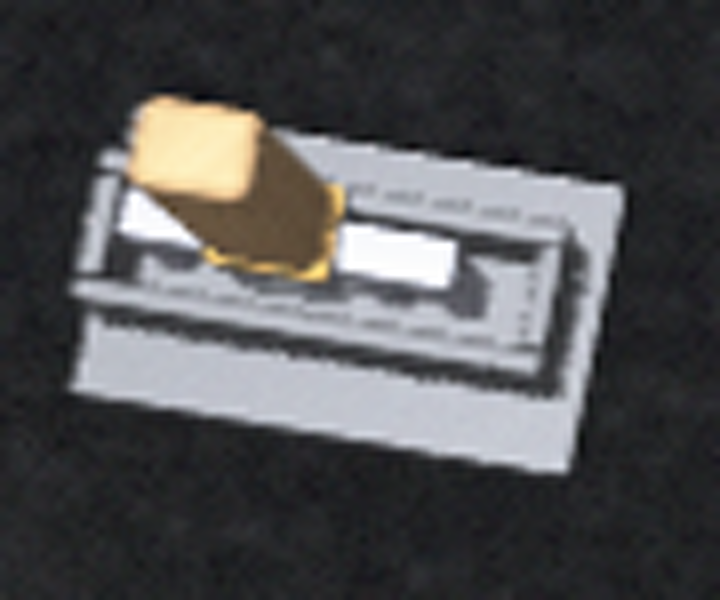

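View pics/s2.png

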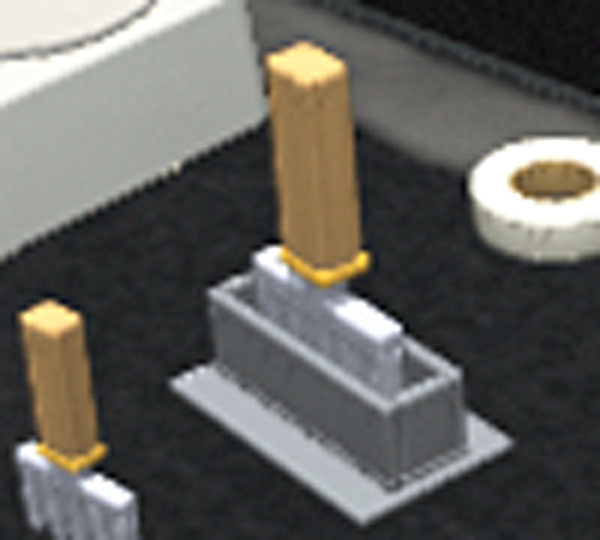

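```bash
cat >> h.py <<'E'
from scipy.optimize import least_squares
def fit(cam,pts,loc,p0):
    pts=np.array(pts,float);loc=np.array(loc,float)
    def W(p):
        c,s=np.cos(p[2]),np.sin(p[2]);return np.c_[p[0]+c*loc[:,0]-s*loc[:,1],p[1]+s*loc[:,0]+c*loc[:,1],loc[:,2]]
    r=least_squares(lambda p:(proj(cam,W(p))-pts).ravel(),p0,loss="soft_l1");return r.x,r.fun.reshape(-1,2)
E
python3 - <<'E'
from h import *
np.set_printoptions(precision=4,suppress=True)
t=lambda l:np.array(l)/2.5+[150,130]
u=lambda l:np.array(l)/8+[160,205]
v=lambda l:np.array(l)/6+[180,180]
print("tray",fit("top",t([(578,113),(735,126),(718,437),(553,430),(574,215),(725,228),(720,326),(567,312)]),[(.114,.058,.055),(.114,-.058,.055),(-.114,-.058,.055),(-.114,.058,.055),(.036,.055,.055),(.036,-.055,.055),(-.036,-.055,.055),(-.036,.055,.055)],[.56,-.11,0]))
print("tray scene",fit("scene",np.array([(615,233),(750,293),(570,467),(430,388)])/2.6+[160,170],[(.114,.058,.055),(.114,-.058,.055),(-.114,-.058,.055),(-.114,.058,.055)],[.56,-.11,0]))
print("stand",fit("top",u([(100,150),(565,222),(535,372),(72,287)]),[(.018,.054,.04),(.018,-.054,.04),(-.018,-.054,.04),(-.018,.054,.04)],[.56,.26,0]))
print("stand scene",fit("scene",v([(280,240),(465,372),(390,405),(210,290)]),[(.018,.054,.04),(.018,-.054,.04),(-.018,-.054,.04),(-.018,.054,.04)],[.56,.26,0]))
h=[(.01,.013,.148),(.01,-.013,.148),(-.01,-.013,.148),(-.01,.013,.148)]
b=[(.006,.038,.054),(.006,-.038,.054),(-.006,-.038,.054),(-.006,.038,.054)]
print("rake top",fit("top",u([(145,98),(262,110),(248,200),(132,180),(128,192),(458,238),(447,290),(118,232)]),h+b,[.56,.26,0]))
print("rake scene",fit("scene",v([(305,45),(350,62),(308,85),(268,65),(375+28,325),(383,345),(253,255)]),h+[b[1],b[2],b[3]],[.56,.26,0]))
E
```

```text
tray (array([ 0.5629, -0.11  , -0.0702]), array([[-0.3324, -0.6023],
       [-0.0624, -0.0212],
       [ 0.2014,  0.0593],
       [ 0.4446, -3.1669],
       [-0.1474,  0.0922],
       [ 0.1083,  0.4517],
       [ 0.0231,  0.5439],
       [-0.2368,  0.5111]]))
tray scene (array([ 0.5653, -0.1074, -0.0812]), array([[-0.5091, -1.8039],
       [ 0.8083,  0.2815],
       [ 0.9818,  2.4966],
       [-2.7699, -2.7791]]))
stand (array([ 0.5594,  0.2665, -0.1471]), array([[ 0.0466, -1.1213],
       [ 0.3792, -0.2558],
       [ 0.2071,  0.2902],
       [-0.751 ,  0.9564]]))
stand scene (array([ 0.5621,  0.268 , -0.1353]), array([[ 0.6414,  1.9649],
       [ 0.402 , -0.8861],
       [-0.3127,  0.2651],
       [-0.7474, -0.5367]]))
rake top (array([ 0.5613,  0.2702, -0.1352]), array([[-0.3886, -0.9901],
       [ 0.7169, -0.0283],
       [ 0.0372,  0.6107],
       [-1.256 ,  0.635 ],
       [-0.1302, -0.9242],
       [ 0.4861, -0.1114],
       [ 0.5896, -0.0929],
       [-0.2427,  0.574 ]]))
rake scene (array([ 0.5613,  0.269 , -0.1367]), array([[ 0.5039, -0.762 ],
       [ 0.747 ,  0.6571],
       [-0.1041, -0.0152],
       [-1.1538, -1.0401],
       [ 0.6457,  0.657 ],
       [-0.4676, -0.5298],
       [-0.33  ,  0.7343]]))
```

```bash
cat >> h.py <<'E'
from scipy.spatial.transform import Rotation as Ro
def goal(st,P,yaw,flip=1):
    """rows needed: translate (tool axes, cm), rotvec (deg). tool y along flip*(cos,sin), x down"""
    R=Ro.from_quat(st["eef_rot"]).as_matrix();y=flip*np.array([np.cos(yaw),np.sin(yaw),0]);x=np.array([0,0,-1.])
    G=np.c_[x,y,np.cross(x,y)]
    return R.T@(np.array(P)-st["tool_pos"])*100, Ro.from_matrix(R.T@G).as_rotvec(degrees=True)
def show():
    from bench import ctrl
    return ctrl.read_state()
E
python3 - <<'E'
from h import *
np.set_printoptions(precision=3,suppress=True)
s=show();print(Ro.from_quat(s["eef_rot"]).as_matrix())
for f in(1,-1): print(f,goal(s,[.5613,.2697,.20],-.137,f))
print(unp("top",[(324,160),(324,140),(324,20)],0.))
for z in (.0,.05): print(unp("scene",[(300,185),(350,215),(385,230)],z))
E
```

```text
[[-0.     0.329  0.944]
 [-0.     0.944 -0.329]
 [-1.    -0.     0.   ]]
1 (array([  1.864, -16.085,  44.153]), array([78.667,  0.001,  0.   ]))
-1 (array([  1.864, -16.085,  44.153]), array([-101.333,   -0.   ,    0.001]))
[[0.725 0.044 0.   ]
 [0.765 0.045 0.   ]
 [1.022 0.05  0.   ]]
[[0.9   0.351 0.   ]
 [0.848 0.151 0.   ]
 [0.841 0.046 0.   ]]
[[0.822 0.291 0.05 ]
 [0.775 0.108 0.05 ]
 [0.769 0.012 0.05 ]]
```

View pics/top0.png

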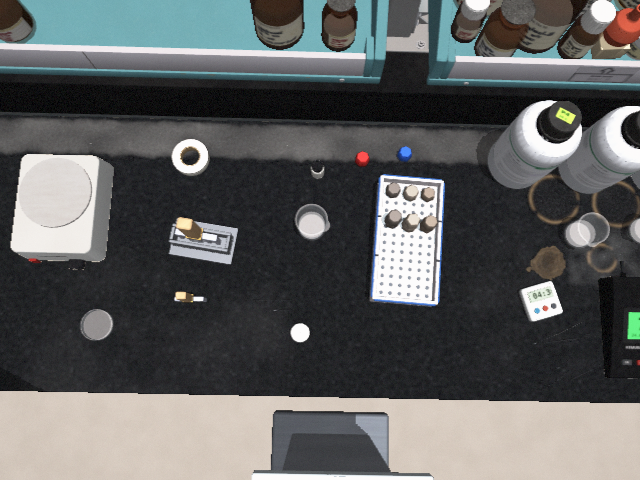

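Candidates: the larger rake in the stand (scene 235,210; top 187,230), chosen because it is larger and in the stand. The smaller decoy stands free (scene 193,252; top 185,297). The red and blue decoys are at top (362,158) and (405,154), outside the tray. The crops show the chosen rake's teeth inside the grey pocket.

```bash
python3 -m creep '[{"ax":7.87},{"ax":7.87},{"ax":7.87},{"ax":7.87},{"ax":7.87},{"ax":7.87},{"ax":7.87},{"ax":7.87},{"ax":7.87},{"ax":7.87}]'; python3 - <<'E'
from h import *
np.set_printoptions(precision=3,suppress=True)
print(goal(show(),[.5613,.2697,.20],-.137))
E
```

```text
(array([  1.864, -16.085,  44.153]), array([78.667,  0.001,  0.   ]))$[0]: bad value
```

```bash
python3 -m creep '[{"dx":0,"dy":0,"dz":0,"ax":7.8,"ay":0,"az":0,"hand":9.3}]'; python3 -m creep --help | head -20
```

```text
time: 1.3
tool_pos: [0.1971, 0.5667, 0.2186]
eef_rot: [0.165, 0.688, -0.165, 0.688]
contact_force: [0.1, 0.1, -0.5]
opening: 0.999invalid input: not JSON, or not a number
```

```bash
python3 -m creep '[{"dx":0,"dy":0,"dz":0,"ax":8.5,"ay":0,"az":0,"hand":9.3},{"dx":0,"dy":0,"dz":0,"ax":8.5,"ay":0,"az":0,"hand":9.3},{"dx":0,"dy":0,"dz":0,"ax":8.5,"ay":0,"az":0,"hand":9.3},{"dx":0,"dy":0,"dz":0,"ax":8.5,"ay":0,"az":0,"hand":9.3},{"dx":0,"dy":0,"dz":0,"ax":8.5,"ay":0,"az":0,"hand":9.3},{"dx":0,"dy":0,"dz":0,"ax":8.5,"ay":0,"az":0,"hand":9.3},{"dx":0,"dy":0,"dz":0,"ax":8.5,"ay":0,"az":0,"hand":9.3},{"dx":0,"dy":0,"dz":0,"ax":8.5,"ay":0,"az":0,"hand":9.3},{"dx":0,"dy":0,"dz":0,"ax":2.8,"ay":0,"az":0,"hand":9.3}]'; python3 - <<'E'
from h import *
np.set_printoptions(precision=3,suppress=True)
print(goal(show(),[.5613,.2697,.20],-.137))
E
python3 -m creep '[{"dz":0.0,"hand":9.3}]'
```

```text
time: 2.2
tool_pos: [0.1971, 0.5667, 0.2186]
eef_rot: [-0.534, -0.463, 0.534, -0.463]
contact_force: [-0.4, -0.1, 0.2]
opening: 1.004
(array([ 1.865, 40.24 , 24.269]), array([-0.253,  0.002, -0.002]))$[0]: bad value
```

```bash
python3 -m creep '[{"dx":0,"dy":4,"dz":2.4,"ax":0,"ay":0,"az":0,"hand":9.3},{"dx":0,"dy":4,"dz":2.4,"ax":0,"ay":0,"az":0,"hand":9.3},{"dx":0,"dy":4,"dz":2.4,"ax":0,"ay":0,"az":0,"hand":9.3},{"dx":0,"dy":4,"dz":2.4,"ax":0,"ay":0,"az":0,"hand":9.3},{"dx":0,"dy":4,"dz":2.4,"ax":0,"ay":0,"az":0,"hand":9.3},{"dx":0,"dy":4,"dz":2.4,"ax":0,"ay":0,"az":0,"hand":9.3},{"dx":0,"dy":4,"dz":2.4,"ax":0,"ay":0,"az":0,"hand":9.3},{"dx":0,"dy":4,"dz":2.4,"ax":0,"ay":0,"az":0,"hand":9.3},{"dx":0,"dy":4,"dz":2.4,"ax":0,"ay":0,"az":0,"hand":9.3},{"dx":0,"dy":4,"dz":2.4,"ax":0,"ay":0,"az":0,"hand":9.3}]'; python3 - <<'E'
from h import *
from bench import ctrl
np.set_printoptions(precision=3,suppress=True)
print(goal(show(),[.5613,.2697,.095],-.137),show()["joints"])
cv2.imwrite("pics/w2.png",ctrl.snapshot("wrist")["color"])
cv2.imwrite("pics/t3.png",ctrl.snapshot("top")["color"])
E
```

```text
time: 3.2
tool_pos: [0.5623, 0.2733, 0.2188]
eef_rot: [0.533, 0.465, -0.533, 0.465]
contact_force: [1.0, 0.8, -0.0]
opening: 0.998
(array([12.379, -0.054,  0.376]), array([ 0.065, -0.015, -0.019])) [0.37  0.198 1.413 0.    1.53  0.506]
```

View pics/w2.png

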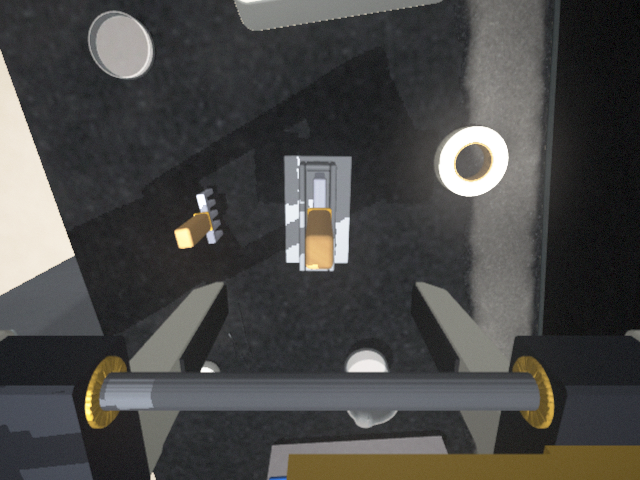

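View pics/t3.png

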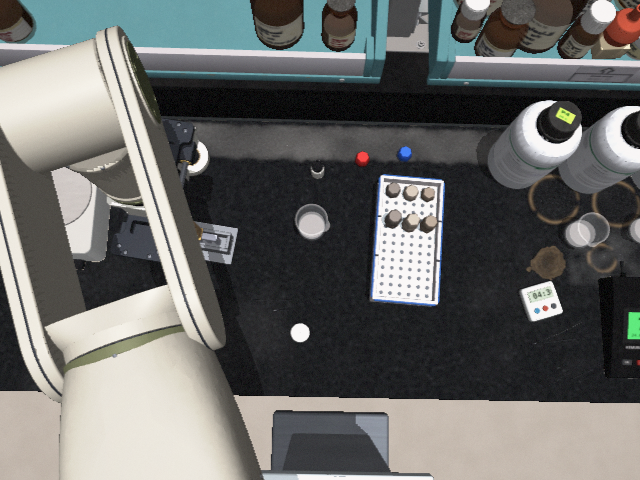

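The wrist view shows the handle at columns 306–332, centred between the fingers (image centre is 319). It is clear of the tape (472,160) and the small decoy rake (195,225).

```bash
python3 -m creep '[{"dx":3,"dy":0,"dz":0.35,"ax":0,"ay":0,"az":0,"hand":9.3},{"dx":3,"dy":0,"dz":0,"ax":0,"ay":0,"az":0,"hand":9.3},{"dx":3,"dy":0,"dz":0,"ax":0,"ay":0,"az":0,"hand":9.3},{"dx":2.2,"dy":0,"dz":0,"ax":0,"ay":0,"az":0,"hand":9.3},{"dx":1,"dy":0,"dz":0,"ax":0,"ay":0,"az":0,"hand":9.3},{"dx":0,"dy":0,"dz":0,"ax":0,"ay":0,"az":0,"hand":3}]'; python3 -m creep '[{"dx":0,"dy":0,"dz":0,"ax":0,"ay":0,"az":0,"hand":3},{"dx":0,"dy":0,"dz":0,"ax":0,"ay":0,"az":0,"hand":3},{"dx":0,"dy":0,"dz":0,"ax":0,"ay":0,"az":0,"hand":3}]'; python3 - <<'E'
from h import *
from bench import ctrl
np.set_printoptions(precision=3,suppress=True)
print(goal(show(),[.5613,.2697,.097],-.137))
cv2.imwrite("pics/w3.png",ctrl.snapshot("wrist")["color"])
E
```

```text
time: 3.9
tool_pos: [0.559, 0.2712, 0.0949]
eef_rot: [-0.532, -0.465, 0.534, -0.465]
contact_force: [-0.4, -0.2, -1.0]
opening: 0.951
time: 4.2
tool_pos: [0.5615, 0.2717, 0.0984]
eef_rot: [0.534, 0.465, -0.532, 0.465]
contact_force: [0.5, -0.0, -1.2]
opening: 0.703
(array([0.14 , 0.01 , 0.204]), array([ 0.071, -0.075, -0.136]))
```

View pics/w3.png

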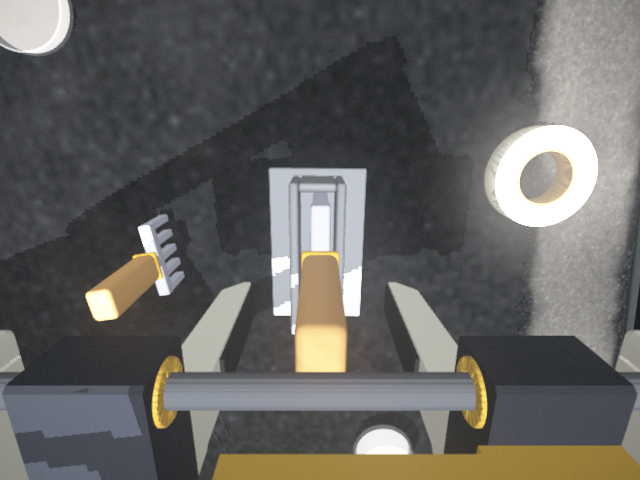

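Handle at column 320, centred between the fingers; closing.

```bash
python3 -m creep '[{"dx":0,"dy":0,"dz":0.1,"ax":0,"ay":0,"az":0,"hand":1},{"dx":0,"dy":0,"dz":0,"ax":0,"ay":0,"az":0,"hand":1},{"dx":0,"dy":0,"dz":0,"ax":0,"ay":0,"az":0,"hand":1},{"dx":0,"dy":0,"dz":0,"ax":0,"ay":0,"az":0,"hand":1},{"dx":0,"dy":0,"dz":0,"ax":0,"ay":0,"az":0,"hand":1},{"dx":0,"dy":0,"dz":0,"ax":0,"ay":0,"az":0,"hand":1},{"dx":0,"dy":0,"dz":0,"ax":0,"ay":0,"az":0,"hand":1},{"dx":0,"dy":0,"dz":0,"ax":0,"ay":0,"az":0,"hand":1}]'
```

```text
time: 5.05
tool_pos: [0.5602, 0.2703, 0.0965]
eef_rot: [-0.533, -0.465, 0.533, -0.465]
contact_force: [0.8, -0.8, -0.4]
opening: 0.211
```

```bash
python3 -m creep '[{"dx":-1,"dy":0,"dz":0,"ax":0,"ay":0,"az":0,"hand":1},{"dx":-2,"dy":0,"dz":0,"ax":0,"ay":0,"az":0,"hand":1},{"dx":-3,"dy":0,"dz":0,"ax":0,"ay":0,"az":0,"hand":1},{"dx":-3,"dy":0,"dz":0,"ax":0,"ay":0,"az":0,"hand":1},{"dx":-3,"dy":0,"dz":0,"ax":0,"ay":0,"az":0,"hand":1},{"dx":0,"dy":0,"dz":0,"ax":0,"ay":0,"az":0,"hand":1},{"dx":0,"dy":0,"dz":0,"ax":0,"ay":0,"az":0,"hand":1}]'; python3 - <<'E'
from h import *
from bench import ctrl
np.set_printoptions(precision=4,suppress=True)
for n in("scene","top","wrist"): cv2.imwrite(f"pics/{n}4.png",ctrl.snapshot(n)["color"])
s=show();print(s["tool_pos"],s["contact_force"],s["opening"])
c=cv2.imread("pics/scene4.png")[120:300,160:400];cv2.imwrite("pics/s4.png",cv2.resize(c,None,fx=3,fy=3))
E
```

```text
time: 5.75
tool_pos: [0.5608, 0.2705, 0.2178]
eef_rot: [0.533, 0.465, -0.532, 0.465]
contact_force: [-0.9, 0.3, -1.4]
opening: 0.214
[0.5593 0.2699 0.2146] [ 0.2104 -0.3837 -1.83  ] 0.21340843526064043
```

View pics/s4.png

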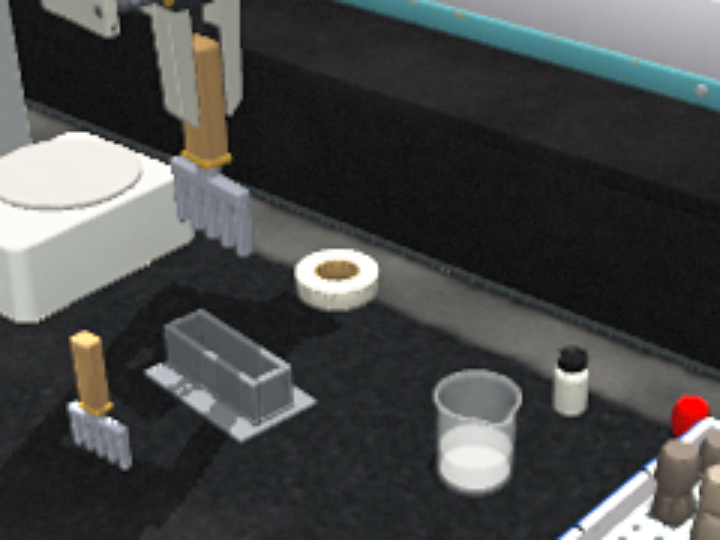

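View pics/wrist4.png

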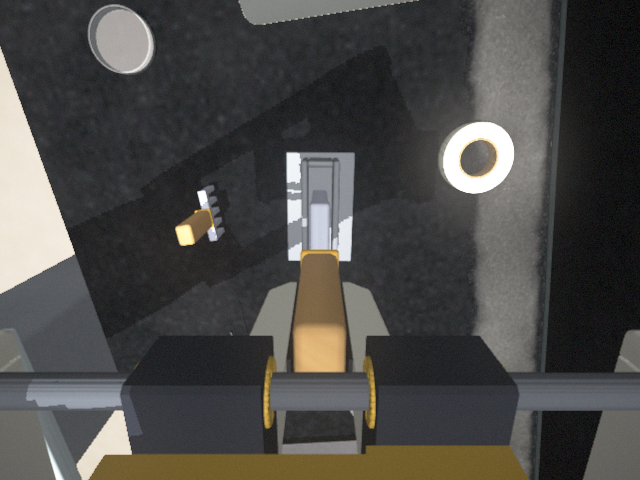

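```bash
python3 -m creep '[{"dx":0,"dy":0,"dz":0,"ax":-3.8,"ay":0,"az":0,"hand":1},{"dx":0,"dy":-0.4,"dz":3,"ax":0,"ay":0,"az":0,"hand":1},{"dx":0,"dy":-0.4,"dz":4.4,"ax":0,"ay":0,"az":0,"hand":1},{"dx":0,"dy":-0.5,"dz":4.4,"ax":0,"ay":0,"az":0,"hand":1},{"dx":0,"dy":-0.5,"dz":4.4,"ax":0,"ay":0,"az":0,"hand":1},{"dx":0,"dy":-0.5,"dz":4.4,"ax":0,"ay":0,"az":0,"hand":1},{"dx":0,"dy":-0.5,"dz":4.4,"ax":0,"ay":0,"az":0,"hand":1},{"dx":0,"dy":-0.5,"dz":4.4,"ax":0,"ay":0,"az":0,"hand":1},{"dx":0,"dy":-0.4,"dz":4.4,"ax":0,"ay":0,"az":0,"hand":1},{"dx":0,"dy":-0.4,"dz":4.1,"ax":0,"ay":0,"az":0,"hand":1}]'; python3 - <<'E'
from h import *
from bench import ctrl
np.set_printoptions(precision=4,suppress=True)
for i in range(3):
  n=("top","wrist","scene")[i]; cv2.imwrite(f"pics/{n}5.png",ctrl.snapshot(n)["color"])
  s=show();print(s["tool_pos"],s["contact_force"],goal(s,[.4932,-.1051,.216],-.07))
c=cv2.imread("pics/scene5.png")[120:400,250:500];cv2.imwrite("pics/s5.png",cv2.resize(c,None,fx=2.1,fy=2.1))
E
```

```text
time: 6.9
tool_pos: [0.4916, -0.1065, 0.2151]
eef_rot: [-0.517, -0.483, 0.518, -0.482]
contact_force: [0.5, -0.7, -0.1]
opening: 0.213
[ 0.4907 -0.112   0.2151] [-0.0007 -4.7798 -1.9074] (array([-0.0966,  0.2021, -0.7064]), array([-0.1515,  0.1861,  0.1717]))
[ 0.4913 -0.1092  0.2151] [ 0.2818 -0.0968 -0.8023] (array([-0.0956,  0.156 , -0.4179]), array([-0.2606,  0.0683,  0.1566]))
[ 0.4918 -0.1069  0.2151] [ 0.355   1.2972 -1.7154] (array([-0.0876,  0.123 , -0.1912]), array([-0.2175, -0.0209,  0.1445]))
```

View pics/wrist5.png

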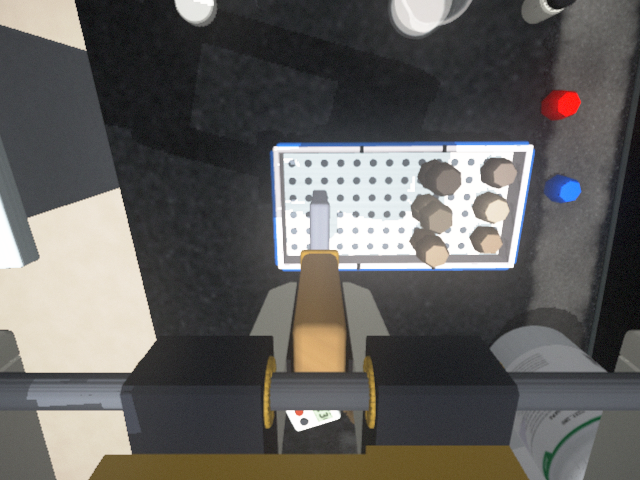

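View pics/s5.png

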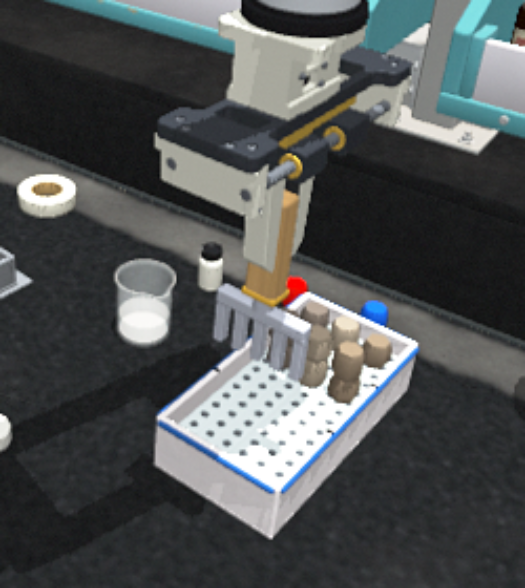

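```bash
python3 - <<'E'
from h import *
np.set_printoptions(precision=4,suppress=True)
K=np.array([[363.84665383,0,319.1481101],[0,363.84665383,238.09313262],[0,0,1]])
M=np.array([[6.39555052e-04,-3.01095506e-01,9.53593775e-01,-1.65360988e-01],[9.99999766e-01,-3.82381856e-05,-6.82752201e-04,4.22480099e-04],[2.42037315e-04,9.53593988e-01,3.01095411e-01,-8.44831827e-02]])
uv=np.array([(272,146),(533,143),(515,267),(278,269),(362,149),(445,147),(359,266),(441,265)],float)
d=np.c_[uv,np.ones(len(uv))]@np.linalg.inv(K).T@M[:,:3].T
o=M[:,3];P=o+d*((.216-.055-o[0])/d[:,0])[:,None]
print(P); print("centre",P[:4].mean(0))
c=cv2.imread("pics/wrist5.png")[130:290,260:560];cv2.imwrite("pics/w5.png",cv2.resize(c,None,fx=2.6,fy=2.6))
E
```

```text
[[ 0.161  -0.0409 -0.0656]
 [ 0.161   0.186  -0.068 ]
 [ 0.161   0.1891  0.0478]
 [ 0.161  -0.0396  0.0499]
 [ 0.161   0.0376 -0.063 ]
 [ 0.161   0.1099 -0.0647]
 [ 0.161   0.0386  0.0468]
 [ 0.161   0.1175  0.0457]]
centre [ 0.161   0.0736 -0.009 ]
```

View pics/w5.png

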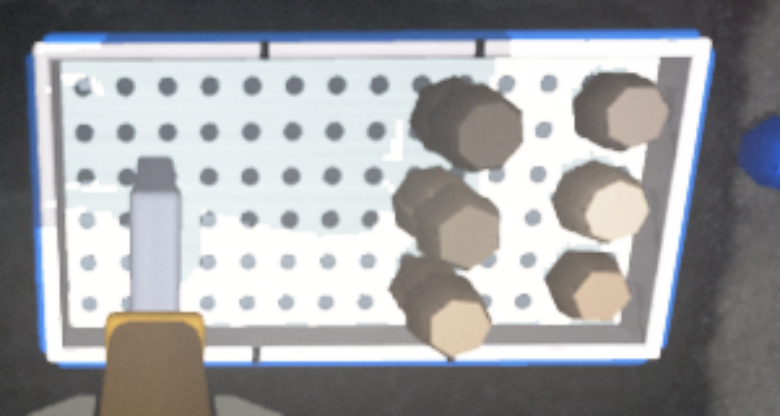

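```bash
python3 -m creep '[{"dx":2,"dy":0,"dz":0,"ax":0,"ay":0,"az":0,"hand":1},{"dx":2,"dy":0,"dz":0,"ax":0,"ay":0,"az":0,"hand":1},{"dx":2,"dy":0,"dz":0,"ax":0,"ay":0,"az":0,"hand":1},{"dx":1.4,"dy":0,"dz":0,"ax":0,"ay":0,"az":0,"hand":1},{"dx":0.4,"dy":0,"dz":0,"ax":0,"ay":0,"az":0,"hand":1},{"dx":0,"dy":0,"dz":0,"ax":0,"ay":0,"az":0,"hand":1},{"dx":0,"dy":0,"dz":0,"ax":0,"ay":0,"az":0,"hand":1},{"dx":0,"dy":0,"dz":0,"ax":0,"ay":0,"az":0,"hand":1}]'; python3 - <<'E'
from h import *
np.set_printoptions(precision=4,suppress=True)
s=show();print(s["tool_pos"],s["contact_force"],goal(s,[.4932,-.1051,.138],-.07))
E
```

```text
time: 7.85
tool_pos: [0.4939, -0.1051, 0.1398]
eef_rot: [0.517, 0.482, -0.517, 0.483]
contact_force: [0.4, 0.4, -1.2]
opening: 0.215
[ 0.4939 -0.1051  0.1398] [ 0.3926  0.3545 -1.1744] (array([ 0.1842, -0.0718,  0.0054]), array([ 0.0357,  0.0257, -0.1072]))
```

```bash
for i in 1; do python3 -m creep '[{"dx":0.1,"dy":0,"dz":0,"ax":0,"ay":0,"az":0,"hand":1},{"dx":0.1,"dy":0,"dz":0,"ax":0,"ay":0,"az":0,"hand":1},{"dx":0.1,"dy":0,"dz":0,"ax":0,"ay":0,"az":0,"hand":1},{"dx":0.1,"dy":0,"dz":0,"ax":0,"ay":0,"az":0,"hand":1},{"dx":0,"dy":0,"dz":0,"ax":0,"ay":0,"az":0,"hand":1}]'; done; python3 -m creep '[{"dx":0.1,"dy":0,"dz":0,"ax":0,"ay":0,"az":0,"hand":1},{"dx":0,"dy":0,"dz":0,"ax":0,"ay":0,"az":0,"hand":1}]'
```

```text
time: 8.35
tool_pos: [0.4929, -0.105, 0.1344]
eef_rot: [-0.517, -0.482, 0.517, -0.482]
contact_force: [-0.5, 0.1, -1.2]
opening: 0.216
time: 8.55
tool_pos: [0.493, -0.1049, 0.1335]
eef_rot: [-0.517, -0.482, 0.517, -0.482]
contact_force: [-0.8, -0.4, -1.1]
opening: 0.216
```

```bash
python3 -m creep '[{"dx":0.1,"dy":0,"dz":0,"ax":0,"ay":0,"az":0,"hand":1},{"dx":0,"dy":0,"dz":0,"ax":0,"ay":0,"az":0,"hand":1}]'
```

```text
time: 8.75
tool_pos: [0.493, -0.1049, 0.1325]
eef_rot: [-0.517, -0.482, 0.517, -0.482]
contact_force: [-0.3, 0.1, -1.6]
opening: 0.218
```

```bash
python3 -m creep '[{"dx":0.1,"dy":0,"dz":0,"ax":0,"ay":0,"az":0,"hand":1},{"dx":0,"dy":0,"dz":0,"ax":0,"ay":0,"az":0,"hand":1}]'
```

```text
time: 8.95
tool_pos: [0.493, -0.1049, 0.1315]
eef_rot: [-0.517, -0.482, 0.517, -0.482]
contact_force: [0.5, -0.5, -1.7]
opening: 0.216
```

```bash
python3 -m creep '[{"dx":0.1,"dy":0,"dz":0,"ax":0,"ay":0,"az":0,"hand":1},{"dx":0,"dy":0,"dz":0,"ax":0,"ay":0,"az":0,"hand":1}]'
```

```text
time: 9.15
tool_pos: [0.493, -0.1049, 0.1305]
eef_rot: [-0.517, -0.482, 0.517, -0.482]
contact_force: [0.1, 0.0, -0.8]
opening: 0.214
```

```bash
python3 -m creep '[{"dx":0.1,"dy":0,"dz":0,"ax":0,"ay":0,"az":0,"hand":1},{"dx":0,"dy":0,"dz":0,"ax":0,"ay":0,"az":0,"hand":1}]'
```

```text
time: 9.35
tool_pos: [0.493, -0.1049, 0.1294]
eef_rot: [-0.517, -0.482, 0.517, -0.482]
contact_force: [0.0, -0.4, -0.6]
opening: 0.215
```

```bash
python3 -c "
from h import *
for i in range(1): s=show();print(s['contact_force'])"; 
```

```text
[ 0.00407452 -0.39213492 -0.64581854]
```

```bash
python3 -m creep '[{"dx":0.05,"dy":0,"dz":0,"ax":0,"ay":0,"az":0,"hand":1},{"dx":0.05,"dy":0,"dz":0,"ax":0,"ay":0,"az":0,"hand":1}]'
```

```text
time: 9.55
tool_pos: [0.4931, -0.105, 0.1287]
eef_rot: [0.517, 0.482, -0.517, 0.482]
contact_force: [0.7, 0.2, -0.2]
opening: 0.215
```

```bash
python3 -m creep '[{"dx":0.1,"dy":0,"dz":0,"ax":0,"ay":0,"az":0,"hand":1},{"dx":0,"dy":0,"dz":0,"ax":0,"ay":0,"az":0,"hand":1}]'
```

```text
time: 9.75
tool_pos: [0.493, -0.1049, 0.1275]
eef_rot: [-0.517, -0.482, 0.517, -0.482]
contact_force: [1.1, 0.3, -2.3]
opening: 0.218
```

```bash
python3 -m creep '[{"dx":0.1,"dy":0,"dz":0,"ax":0,"ay":0,"az":0,"hand":1},{"dx":0,"dy":0,"dz":0,"ax":0,"ay":0,"az":0,"hand":1}]'
```

```text
time: 9.95
tool_pos: [0.493, -0.1049, 0.1265]
eef_rot: [-0.517, -0.482, 0.517, -0.482]
contact_force: [-0.5, 0.1, -0.7]
opening: 0.213
```

```bash
python3 -m creep '[{"dx":0.05,"dy":0,"dz":0,"ax":0,"ay":0,"az":0,"hand":1},{"dx":0,"dy":0,"dz":0,"ax":0,"ay":0,"az":0,"hand":1}]'
```

```text
time: 10.15
tool_pos: [0.4931, -0.105, 0.1261]
eef_rot: [-0.517, -0.482, 0.517, -0.482]
contact_force: [-1.3, 0.0, -1.1]
opening: 0.214
```

```bash
python3 -m creep '[{"dx":0.1,"dy":0,"dz":0,"ax":0,"ay":0,"az":0,"hand":1},{"dx":0,"dy":0,"dz":0,"ax":0,"ay":0,"az":0,"hand":1}]'
```

```text
time: 10.35
tool_pos: [0.4932, -0.105, 0.1253]
eef_rot: [0.517, 0.482, -0.517, 0.482]
contact_force: [-0.4, -0.3, 1.7]
opening: 0.212
```

```bash
python3 -m creep '[{"dx":0.1,"dy":0,"dz":0,"ax":0,"ay":0,"az":0,"hand":1},{"dx":0,"dy":0,"dz":0,"ax":0,"ay":0,"az":0,"hand":1}]'
```

```text
time: 10.55
tool_pos: [0.4932, -0.105, 0.1245]
eef_rot: [0.517, 0.482, -0.517, 0.482]
contact_force: [-2.2, 0.7, 5.3]
opening: 0.213
```

```bash
python3 -m creep '[{"dx":-2,"dy":0,"dz":0,"ax":0,"ay":0,"az":0,"hand":1},{"dx":-3,"dy":0,"dz":0,"ax":0,"ay":0,"az":0,"hand":1},{"dx":-2.5,"dy":0,"dz":0,"ax":0,"ay":0,"az":0,"hand":1},{"dx":-0.2,"dy":2,"dz":0,"ax":0,"ay":0,"az":0,"hand":1},{"dx":0,"dy":3,"dz":0,"ax":0,"ay":0,"az":0,"hand":1},{"dx":0,"dy":3,"dz":0,"ax":0,"ay":0,"az":0,"hand":1},{"dx":0,"dy":3,"dz":0,"ax":0,"ay":0,"az":0,"hand":1},{"dx":0,"dy":2.1,"dz":0,"ax":0,"ay":0,"az":0,"hand":1},{"dx":0,"dy":0,"dz":0,"ax":0,"ay":0,"az":0,"hand":1},{"dx":0,"dy":0,"dz":0,"ax":0,"ay":0,"az":0,"hand":1}]'; python3 - <<'E'
from h import *
from bench import ctrl
np.set_printoptions(precision=4,suppress=True)
for n in("top","scene","wrist"):
  cv2.imwrite(f"pics/{n}6.png",ctrl.snapshot(n)["color"])
c=np.cos(-.07);s_=np.sin(-.07);p=show()["tool_pos"];d=p[:2]-[.563,-.11];print(p,"tray xy",c*d[0]+s_*d[1],-s_*d[0]+c*d[1])
c=cv2.imread("pics/scene6.png")[180:400,300:480];cv2.imwrite("pics/s6.png",cv2.resize(c,None,fx=2.7,fy=2.7))
E
```

```text
time: 11.55
tool_pos: [0.6234, -0.1139, 0.2002]
eef_rot: [-0.517, -0.483, 0.517, -0.482]
contact_force: [-0.3, -0.0, -2.3]
opening: 0.215
[ 0.623  -0.114   0.2011] tray xy 0.06014890699035245 0.00020822339055174936
```

View pics/s6.png

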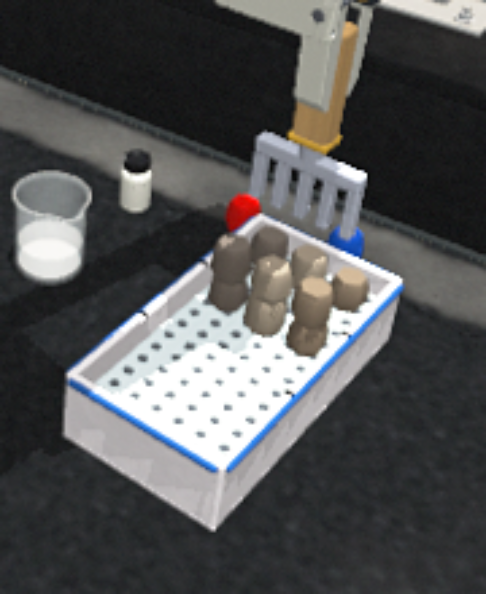

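View pics/wrist6.png

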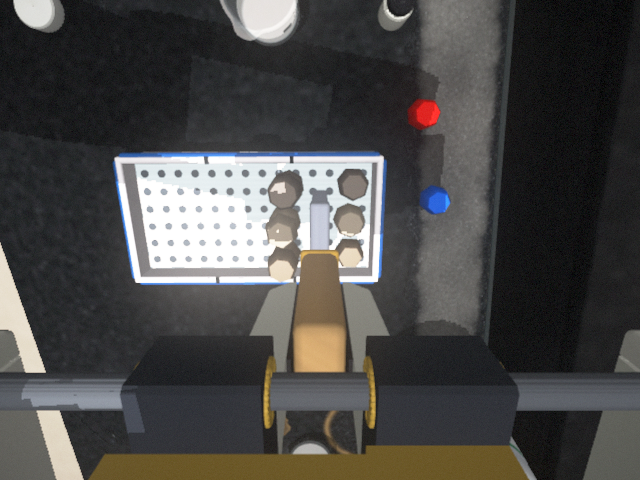

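The wrist view shows the teeth at column 319, in the clear gap between the heap (right edge ~302) and the far row (left edge ~335). The heap still stands two deep in the scene view.

```bash
python3 -m creep '[{"dx":1.5,"dy":0,"dz":0,"ax":0,"ay":0,"az":0,"hand":1},{"dx":1.5,"dy":0,"dz":0,"ax":0,"ay":0,"az":0,"hand":1},{"dx":1.0,"dy":0,"dz":0,"ax":0,"ay":0,"az":0,"hand":1},{"dx":0,"dy":0,"dz":0,"ax":0,"ay":0,"az":0,"hand":1},{"dx":0,"dy":-0.4,"dz":0,"ax":0,"ay":0,"az":0,"hand":1},{"dx":0,"dy":-0.4,"dz":0,"ax":0,"ay":0,"az":0,"hand":1},{"dx":0,"dy":-0.4,"dz":0,"ax":0,"ay":0,"az":0,"hand":1},{"dx":0,"dy":-0.4,"dz":0,"ax":0,"ay":0,"az":0,"hand":1},{"dx":0,"dy":-0.4,"dz":0,"ax":0,"ay":0,"az":0,"hand":1},{"dx":0,"dy":0,"dz":0,"ax":0,"ay":0,"az":0,"hand":1}]'; cat > look.py <<'E'
import sys
from h import *
from bench import ctrl
np.set_printoptions(precision=4,suppress=True)
k=sys.argv[1]
for n in sys.argv[2:]:
  im=ctrl.snapshot(n)["color"];cv2.imwrite(f"pics/{n}{k}.png",im)
  if n=="scene": im=cv2.resize(im[180:400,300:480],None,fx=2.7,fy=2.7)
  if n=="wrist": im=cv2.resize(im[120:300,100:560],None,fx=1.7,fy=1.7)
  if n=="top": im=cv2.resize(im[150:330,320:500],None,fx=3,fy=3)
  cv2.imwrite(f"pics/{n}{k}c.png",im)
c=np.cos(-.07);s_=np.sin(-.07);s=show();p=s["tool_pos"];d=p[:2]-[.563,-.11];print(s["time"],p,s["contact_force"],"tray xy",c*d[0]+s_*d[1],-s_*d[0]+c*d[1])
E
python3 look.py 7 scene wrist
```

```text
time: 12.7
tool_pos: [0.6035, -0.1127, 0.1615]
eef_rot: [0.517, 0.482, -0.517, 0.482]
contact_force: [0.4, 0.0, -1.3]
opening: 0.213
12.8 [ 0.6038 -0.1127  0.1613] [-0.6937 -0.362  -1.4072] tray xy 0.04086571018249508 0.00018259115774781802
```

View pics/scene7c.png

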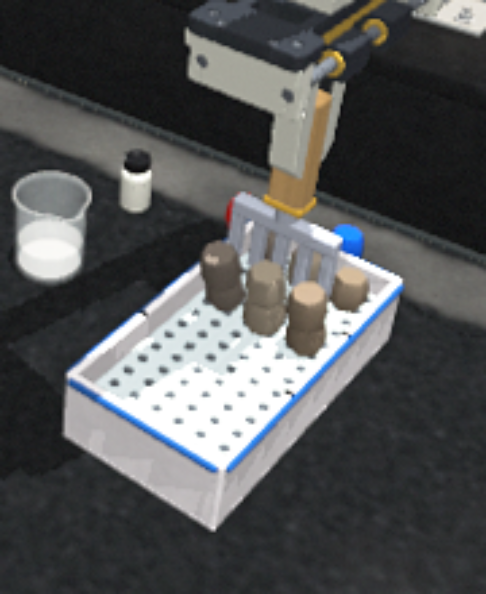

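View pics/wrist7c.png

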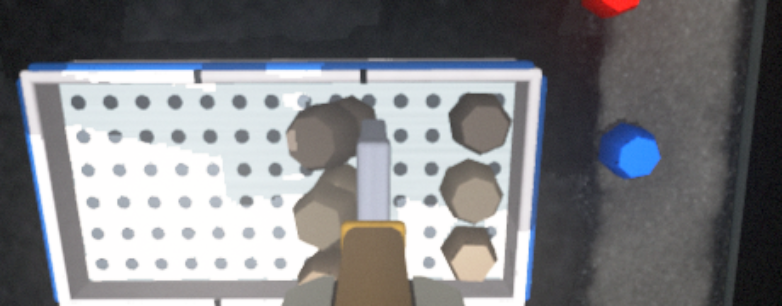

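The rake is pushing the three top lumps off towards -x, and the bottom row is staying put. Continuing.

```bash
python3 -m creep '[{"dx":0,"dy":-0.4,"dz":0,"ax":0,"ay":0,"az":0,"hand":1},{"dx":0,"dy":-0.4,"dz":0,"ax":0,"ay":0,"az":0,"hand":1},{"dx":0,"dy":-0.4,"dz":0,"ax":0,"ay":0,"az":0,"hand":1},{"dx":0,"dy":-0.4,"dz":0,"ax":0,"ay":0,"az":0,"hand":1},{"dx":0,"dy":-0.4,"dz":0,"ax":0,"ay":0,"az":0,"hand":1},{"dx":0,"dy":-0.4,"dz":0,"ax":0,"ay":0,"az":0,"hand":1},{"dx":0,"dy":-0.4,"dz":0,"ax":0,"ay":0,"az":0,"hand":1},{"dx":0,"dy":-0.4,"dz":0,"ax":0,"ay":0,"az":0,"hand":1},{"dx":0,"dy":0,"dz":0,"ax":0,"ay":0,"az":0,"hand":1}]'; 
python3 look.py 8 scene wrist
```

```text
time: 13.7
tool_pos: [0.5715, -0.1104, 0.1612]
eef_rot: [-0.517, -0.482, 0.517, -0.482]
contact_force: [0.7, 0.3, -1.1]
opening: 0.216
13.8 [ 0.5719 -0.1105  0.1612] [-0.3731 -0.6991 -1.2399] tray xy 0.008913583447386719 0.00016780613713163813
```

View pics/scene8c.png

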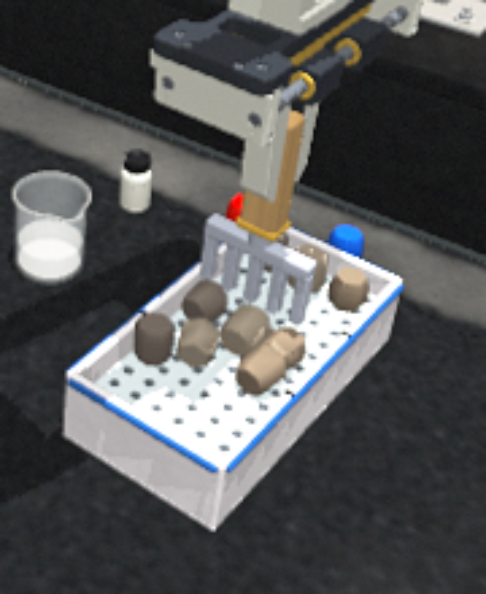

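View pics/wrist8c.png

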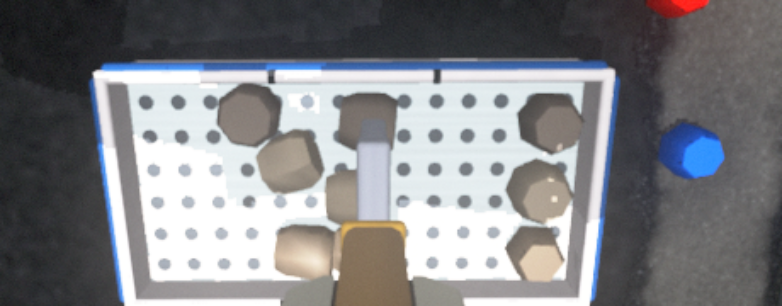

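```bash
cat >> h.py <<'E'
WK=np.array([[363.84665383,0,319.1481101],[0,363.84665383,238.09313262],[0,0,1]])
WM=np.array([[6.39555052e-04,-3.01095506e-01,9.53593775e-01,-1.65360988e-01],[9.99999766e-01,-3.82381856e-05,-6.82752201e-04,4.22480099e-04],[2.42037315e-04,9.53593988e-01,3.01095411e-01,-8.44831827e-02]])
def wtray(crop,z,tcp):
    """crop px -> tray xy at height z; tool aligned with tray"""
    uv=np.array(crop,float)/1.7+[100,120]
    d=np.c_[uv,np.ones(len(uv))]@np.linalg.inv(WK).T@WM[:,:3].T;o=WM[:,3]
    P=o+d*((tcp[2]-z-o[0])/d[:,0])[:,None]
    c,s=np.cos(-.07),np.sin(-.07);q=np.array(tcp[:2])-[.563,-.11]
    return np.c_[c*q[0]+s*q[1]+P[:,1], -s*q[0]+c*q[1]-P[:,2]]*1000
E
python3 -c "
from h import *
np.set_printoptions(precision=0,suppress=True)
t=[.5717,-.1105,.161]
print(wtray([(250,113),(292,162),(368,120),(345,195),(303,250),(345,245),(552,125),(540,190),(535,255)],.05,t))
print(wtray([(270,75),(437,75)],.055,t))
"
```

```text
[[-46.  39.]
 [-28.  16.]
 [  7.  35.]
 [ -4.   0.]
 [-24. -27.]
 [ -4. -25.]
 [ 90.  33.]
 [ 87.   3.]
 [ 87. -30.]]
[[-35.  56.]
 [ 37.  56.]]
```

All six heap lumps now lie one deep: two columns near x≈-24…-46 and three at x≈-4…7. The far row is at 87 to 90. Next I go behind the heap lumps, settle on the bed and make the drag stroke.

```bash
python3 -m creep '[{"dx":-0.6,"dy":0,"dz":0,"ax":0,"ay":0,"az":0,"hand":1},{"dx":0,"dy":1.5,"dz":0,"ax":0,"ay":0,"az":0,"hand":1},{"dx":0,"dy":1.9,"dz":0,"ax":0,"ay":0,"az":0,"hand":1},{"dx":0,"dy":0,"dz":0,"ax":0,"ay":0,"az":0,"hand":1},{"dx":0,"dy":0,"dz":0,"ax":0,"ay":0,"az":0,"hand":1},{"dx":1.3,"dy":0,"dz":0,"ax":0,"ay":0,"az":0,"hand":1},{"dx":1.3,"dy":0,"dz":0,"ax":0,"ay":0,"az":0,"hand":1},{"dx":1,"dy":0,"dz":0,"ax":0,"ay":0,"az":0,"hand":1},{"dx":0.3,"dy":0,"dz":0,"ax":0,"ay":0,"az":0,"hand":1},{"dx":0,"dy":0,"dz":0,"ax":0,"ay":0,"az":0,"hand":1}]'; 
python3 look.py 9 scene wrist
```

```text
time: 14.8
tool_pos: [0.6049, -0.1126, 0.1269]
eef_rot: [-0.517, -0.483, 0.517, -0.482]
contact_force: [1.0, -0.3, -1.1]
opening: 0.211
14.9 [ 0.606  -0.1128  0.1283] [ 0.2784 -0.6172 -1.1814] tray xy 0.04306217853890324 0.00017124177718984106
```

View pics/scene9c.png

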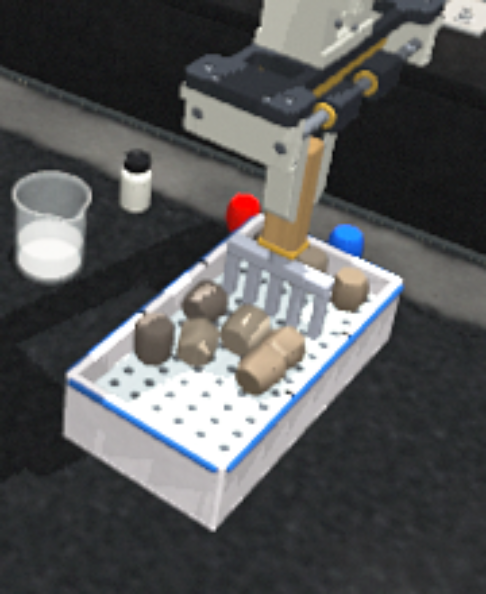

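View pics/wrist9c.png

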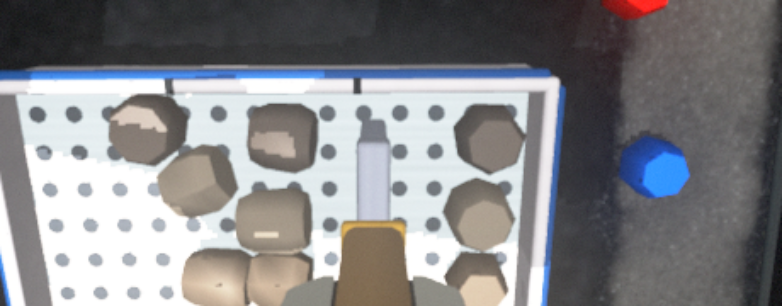

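The teeth are in a clear gap behind the heap lumps, with the nearest lump edge about 15 mm ahead. Settling onto the bed.

```bash
python3 -c "
from h import *
np.set_printoptions(precision=0,suppress=True)
t=[.606,-.1128,.128]
print(wtray([(147,130),(197,180),(283,137),(273,220),(217,278),(280,278),(488,137),(480,215)],.05,t))
"; python3 -m creep '[{"dx":0.1,"dy":0,"dz":0,"ax":0,"ay":0,"az":0,"hand":1},{"dx":0.1,"dy":0,"dz":0,"ax":0,"ay":0,"az":0,"hand":1},{"dx":0,"dy":0,"dz":0,"ax":0,"ay":0,"az":0,"hand":1}]'
```

```text
[[-46.  37.]
 [-28.  17.]
 [  8.  35.]
 [  2.  -1.]
 [-23. -27.]
 [  4. -27.]
 [ 89.  35.]
 [ 88.   2.]]
time: 15.2
tool_pos: [0.606, -0.1128, 0.1263]
eef_rot: [0.517, 0.482, -0.517, 0.482]
contact_force: [-0.7, -0.2, -1.5]
opening: 0.217
```

```bash
python3 -m creep '[{"dx":0.1,"dy":0,"dz":0,"ax":0,"ay":0,"az":0,"hand":1},{"dx":0,"dy":0,"dz":0,"ax":0,"ay":0,"az":0,"hand":1},{"dx":0,"dy":0,"dz":0,"ax":0,"ay":0,"az":0,"hand":1}]'; python3 -c "
from h import *
print(show()['contact_force'])"
```

```text
time: 15.5
tool_pos: [0.606, -0.1129, 0.1254]
eef_rot: [0.517, 0.482, -0.517, 0.482]
contact_force: [0.5, 0.0, 0.7]
opening: 0.213
[0.52924979 0.03320827 0.65979344]
```

```bash
python3 -m creep '[{"dx":0.03,"dy":-0.3,"dz":0,"ax":0,"ay":0,"az":0,"hand":1},{"dx":0,"dy":-0.4,"dz":0,"ax":0,"ay":0,"az":0,"hand":1},{"dx":0,"dy":-0.5,"dz":0,"ax":0,"ay":0,"az":0,"hand":1},{"dx":0,"dy":-0.5,"dz":0,"ax":0,"ay":0,"az":0,"hand":1},{"dx":0,"dy":-0.5,"dz":0,"ax":0,"ay":0,"az":0,"hand":1},{"dx":0,"dy":-0.5,"dz":0,"ax":0,"ay":0,"az":0,"hand":1},{"dx":0,"dy":-0.5,"dz":0,"ax":0,"ay":0,"az":0,"hand":1}]'; python3 -m creep '[{"dx":0,"dy":-0.5,"dz":0,"ax":0,"ay":0,"az":0,"hand":1},{"dx":0,"dy":-0.5,"dz":0,"ax":0,"ay":0,"az":0,"hand":1},{"dx":0,"dy":-0.4,"dz":0,"ax":0,"ay":0,"az":0,"hand":1},{"dx":0,"dy":0,"dz":0,"ax":0,"ay":0,"az":0,"hand":1}]';python3 look.py 10 scene wrist
```

```text
time: 16.2
tool_pos: [0.5738, -0.1106, 0.1252]
eef_rot: [0.517, 0.482, -0.517, 0.483]
contact_force: [2.6, 0.2, 2.8]
opening: 0.213
time: 16.6
tool_pos: [0.5592, -0.1096, 0.1248]
eef_rot: [-0.517, -0.483, 0.517, -0.482]
contact_force: [-0.0, -0.1, 3.2]
opening: 0.21
16.7 [ 0.5594 -0.1096  0.1247] [0.1426 0.2156 3.0969] tray xy -0.0036589865222111614 0.00016235079302616418
```

View pics/scene10c.png

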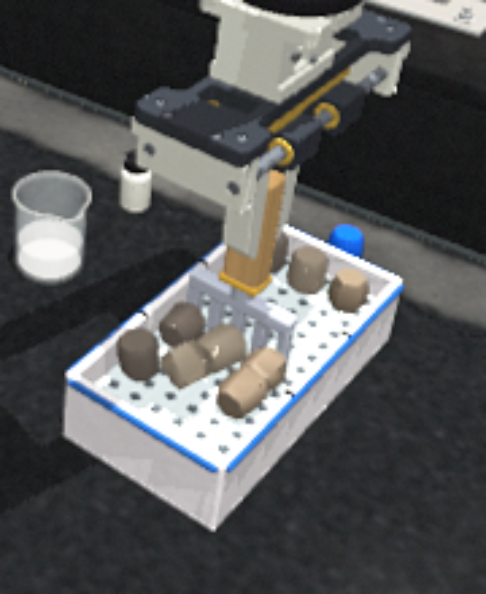

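View pics/wrist10c.png

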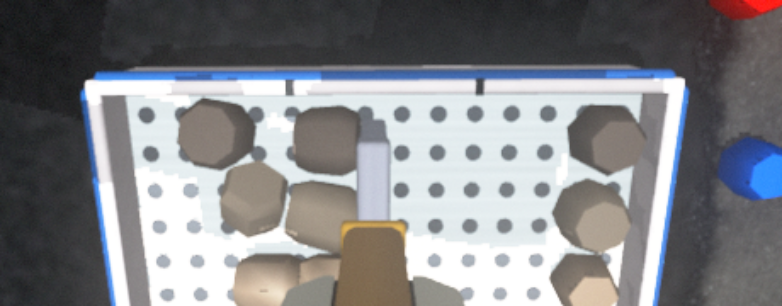

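Force was about 4 N net. Nothing is stacked. Measuring lump positions.

```bash
python3 -c "
from h import *
np.set_printoptions(precision=0,suppress=True)
t=[.5594,-.1096,.1248]
print(wtray([(217,133),(254,200),(328,138),(325,212),(265,280),(322,280),(605,138),(592,215),(585,280)],.05,t))
print(wtray([(290,88),(480,88)],.055,t))
"
```

```text
[[-65.  37.]
 [-52.   9.]
 [-21.  35.]
 [-23.   4.]
 [-49. -26.]
 [-25. -26.]
 [ 88.  35.]
 [ 87.   3.]
 [ 87. -26.]]
[[-34.  55.]
 [ 37.  55.]]
```

Three lumps in each third, with margins ≥11 mm. Backing off slightly, lifting and returning to the stand.

```bash
python3 -m creep '[{"dx":-0.2,"dy":0.1,"dz":0,"ax":0,"ay":0,"az":0,"hand":1},{"dx":-0.4,"dy":0.2,"dz":0,"ax":0,"ay":0,"az":0,"hand":1},{"dx":-1,"dy":0,"dz":0,"ax":0,"ay":0,"az":0,"hand":1},{"dx":-2,"dy":0,"dz":0,"ax":0,"ay":0,"az":0,"hand":1},{"dx":-3,"dy":0,"dz":0,"ax":0,"ay":0,"az":0,"hand":1},{"dx":-2.5,"dy":0,"dz":0,"ax":0,"ay":0,"az":0,"hand":1},{"dx":0,"dy":0,"dz":0,"ax":3.8,"ay":0,"az":0,"hand":1},{"dx":0,"dy":0,"dz":0,"ax":0,"ay":0,"az":0,"hand":1},{"dx":0,"dy":0,"dz":0,"ax":0,"ay":0,"az":0,"hand":1}]'; python3 look.py 11 top wrist; python3 -c "
from h import *
np.set_printoptions(precision=3,suppress=True)
print(goal(show(),[.5605,.2695,.216],-.137))"
```

```text
time: 17.6
tool_pos: [0.5626, -0.1097, 0.2155]
eef_rot: [-0.532, -0.466, 0.533, -0.465]
contact_force: [0.3, -0.3, -0.9]
opening: 0.215
17.7 [ 0.5624 -0.1096  0.2149] [-0.3313  0.2213 -0.8799] tray xy -0.000665993938132886 0.00031991944933488316
(array([ -0.092,  -5.266, -37.546]), array([ 0.147, -0.014,  0.107]))
```

View pics/wrist11.png

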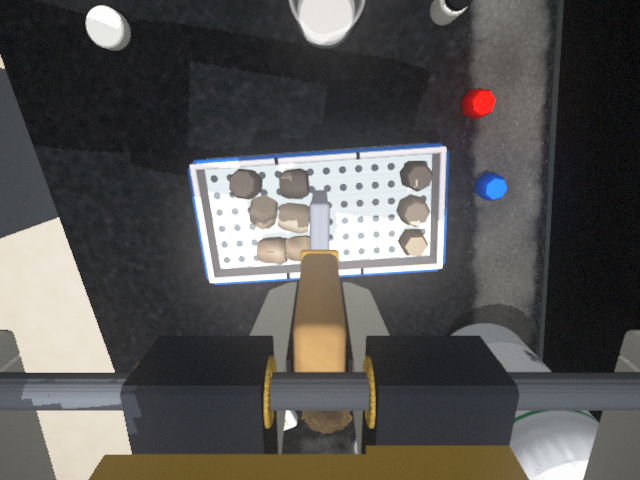

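```bash
python3 -m creep '[{"dx":0,"dy":-0.3,"dz":-2.5,"ax":0,"ay":0,"az":0,"hand":1},{"dx":0,"dy":-0.6,"dz":-4,"ax":0,"ay":0,"az":0,"hand":1},{"dx":0,"dy":-0.6,"dz":-4.5,"ax":0,"ay":0,"az":0,"hand":1},{"dx":0,"dy":-0.6,"dz":-4.5,"ax":0,"ay":0,"az":0,"hand":1},{"dx":0,"dy":-0.6,"dz":-4.5,"ax":0,"ay":0,"az":0,"hand":1},{"dx":0,"dy":-0.6,"dz":-4.5,"ax":0,"ay":0,"az":0,"hand":1},{"dx":0,"dy":-0.6,"dz":-4.5,"ax":0,"ay":0,"az":0,"hand":1},{"dx":0,"dy":-0.6,"dz":-4.5,"ax":0,"ay":0,"az":0,"hand":1},{"dx":0,"dy":-0.4,"dz":-2.5,"ax":0,"ay":0,"az":0,"hand":1},{"dx":0,"dy":-0.3,"dz":-1.4,"ax":0,"ay":0,"az":0,"hand":1}]'; python3 -m creep '[{"dx":0,"dy":0,"dz":0,"ax":0,"ay":0,"az":0,"hand":1},{"dx":0,"dy":0,"dz":0,"ax":0,"ay":0,"az":0,"hand":1},{"dx":0,"dy":0,"dz":0,"ax":0,"ay":0,"az":0,"hand":1}]'; python3 look.py 12 scene wrist; python3 -c "
from h import *
np.set_printoptions(precision=3,suppress=True)
print(goal(show(),[.5605,.2695,.097],-.137))"
```

```text
time: 18.7
tool_pos: [0.5611, 0.27, 0.2147]
eef_rot: [-0.531, -0.466, 0.533, -0.465]
contact_force: [1.1, -0.3, -0.3]
opening: 0.212
time: 19.0
tool_pos: [0.5624, 0.2661, 0.2157]
eef_rot: [-0.533, -0.464, 0.533, -0.465]
contact_force: [0.6, -0.4, -0.9]
opening: 0.211
19.1 [0.5625 0.2663 0.216 ] [ 0.3924  0.8464 -1.6389] tray xy -0.026839058936624555 0.3753436146965156
(array([11.898, -0.242, -0.292]), array([-0.035,  0.011, -0.012]))
```

View pics/wrist12.png

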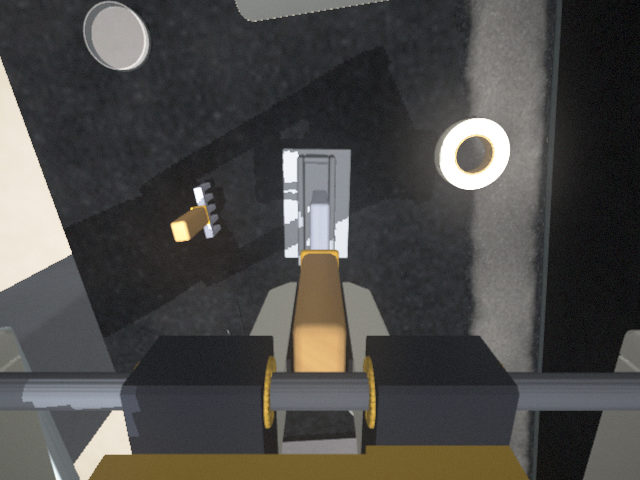

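Pocket centre is at column ~317 and the rake at 319.5, about 2 mm off, so I correct by 2 mm and lower.

```bash
python3 -m creep '[{"dx":2,"dy":-0.2,"dz":-0.2,"ax":0,"ay":0,"az":0,"hand":1},{"dx":2,"dy":0,"dz":0,"ax":0,"ay":0,"az":0,"hand":1},{"dx":2,"dy":0,"dz":0,"ax":0,"ay":0,"az":0,"hand":1},{"dx":1.5,"dy":0,"dz":0,"ax":0,"ay":0,"az":0,"hand":1},{"dx":0.5,"dy":0,"dz":0,"ax":0,"ay":0,"az":0,"hand":1},{"dx":0.5,"dy":0,"dz":0,"ax":0,"ay":0,"az":0,"hand":1},{"dx":0,"dy":0,"dz":0,"ax":0,"ay":0,"az":0,"hand":1}]'; python3 -m creep '[{"dx":0.7,"dy":0,"dz":0,"ax":0,"ay":0,"az":0,"hand":1},{"dx":0.7,"dy":0,"dz":0,"ax":0,"ay":0,"az":0,"hand":1},{"dx":0.7,"dy":0,"dz":0,"ax":0,"ay":0,"az":0,"hand":1},{"dx":0.5,"dy":0,"dz":0,"ax":0,"ay":0,"az":0,"hand":1},{"dx":0.3,"dy":0,"dz":0,"ax":0,"ay":0,"az":0,"hand":1},{"dx":0,"dy":0,"dz":0,"ax":0,"ay":0,"az":0,"hand":1},{"dx":0,"dy":0,"dz":0,"ax":0,"ay":0,"az":0,"hand":1}]'; python3 look.py 13 scene;  python3 -c "
import cv2
c=cv2.imread('pics/scene13.png')[130:300,150:350];cv2.imwrite('pics/s13.png',cv2.resize(c,None,fx=3,fy=3))"
```

```text
time: 19.8
tool_pos: [0.5605, 0.2699, 0.1309]
eef_rot: [0.533, 0.465, -0.533, 0.465]
contact_force: [-0.6, 0.0, -0.9]
opening: 0.216
time: 20.5
tool_pos: [0.5604, 0.2701, 0.1019]
eef_rot: [0.533, 0.465, -0.533, 0.465]
contact_force: [0.3, -1.0, -1.0]
opening: 0.215
20.55 [0.5606 0.2701 0.1022] [-0.4287 -0.5648 -0.9687] tray xy -0.029010460414457973 0.3790293063475412
```

View pics/s13.png

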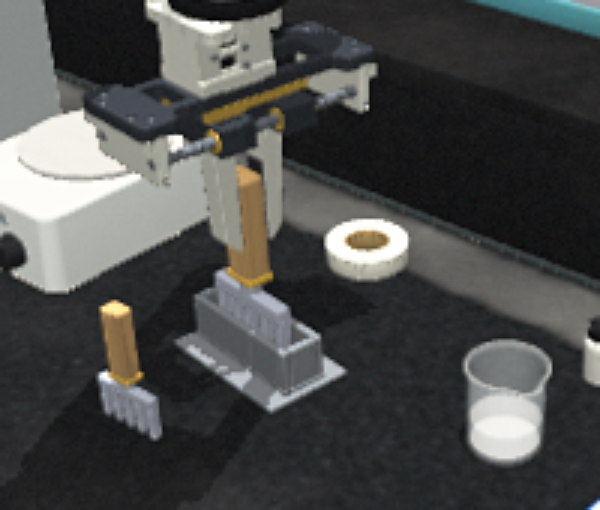

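Teeth are in the pocket, about 5 mm above its floor. Lowering gently until contact.

```bash
python3 -m creep '[{"dx":0.2,"dy":0,"dz":0,"ax":0,"ay":0,"az":0,"hand":1},{"dx":0.2,"dy":0,"dz":0,"ax":0,"ay":0,"az":0,"hand":1},{"dx":0,"dy":0,"dz":0,"ax":0,"ay":0,"az":0,"hand":1}]'; python3 -m creep '[{"dx":0.1,"dy":0,"dz":0,"ax":0,"ay":0,"az":0,"hand":1},{"dx":0,"dy":0,"dz":0,"ax":0,"ay":0,"az":0,"hand":1}]'
```

```text
time: 20.85
tool_pos: [0.5601, 0.27, 0.0975]
eef_rot: [-0.533, -0.465, 0.533, -0.465]
contact_force: [0.1, 0.2, -0.9]
opening: 0.211
time: 21.05
tool_pos: [0.5603, 0.27, 0.0967]
eef_rot: [-0.533, -0.465, 0.533, -0.465]
contact_force: [0.7, -0.1, -2.6]
opening: 0.214
```

```bash
python3 -m creep '[{"dx":0.05,"dy":0,"dz":0,"ax":0,"ay":0,"az":0,"hand":1},{"dx":0,"dy":0,"dz":0,"ax":0,"ay":0,"az":0,"hand":1}]'
```

```text
time: 21.25
tool_pos: [0.5605, 0.2701, 0.0965]
eef_rot: [0.533, 0.465, -0.533, 0.465]
contact_force: [0.3, -0.2, 0.4]
opening: 0.217
```

```bash
python3 -m creep '[{"dx":0,"dy":0,"dz":0,"ax":0,"ay":0,"az":0,"hand":3},{"dx":0,"dy":0,"dz":0,"ax":0,"ay":0,"az":0,"hand":5},{"dx":0,"dy":0,"dz":0,"ax":0,"ay":0,"az":0,"hand":8},{"dx":0,"dy":0,"dz":0,"ax":0,"ay":0,"az":0,"hand":8},{"dx":0,"dy":0,"dz":0,"ax":0,"ay":0,"az":0,"hand":8},{"dx":0,"dy":0,"dz":0,"ax":0,"ay":0,"az":0,"hand":8},{"dx":0,"dy":0,"dz":0,"ax":0,"ay":0,"az":0,"hand":8}]'; python3 look.py 14 scene wrist;  python3 -c "
import cv2
c=cv2.imread('pics/scene14.png')[130:300,150:350];cv2.imwrite('pics/s14.png',cv2.resize(c,None,fx=3,fy=3))"
```

```text
time: 21.95
tool_pos: [0.5604, 0.27, 0.0963]
eef_rot: [-0.533, -0.465, 0.533, -0.465]
contact_force: [0.2, -0.5, -0.2]
opening: 0.768
22.05 [0.5603 0.27   0.0963] [-0.1316  0.3056 -0.4492] tray xy -0.029232494734623225 0.3789231275576345
```

View pics/s14.png

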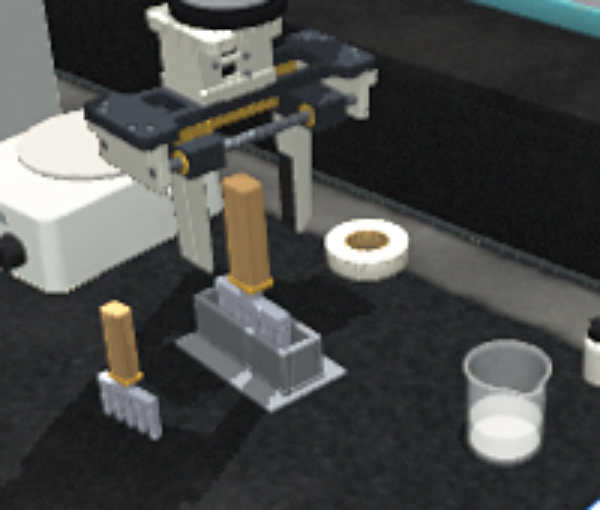

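View pics/wrist14.png

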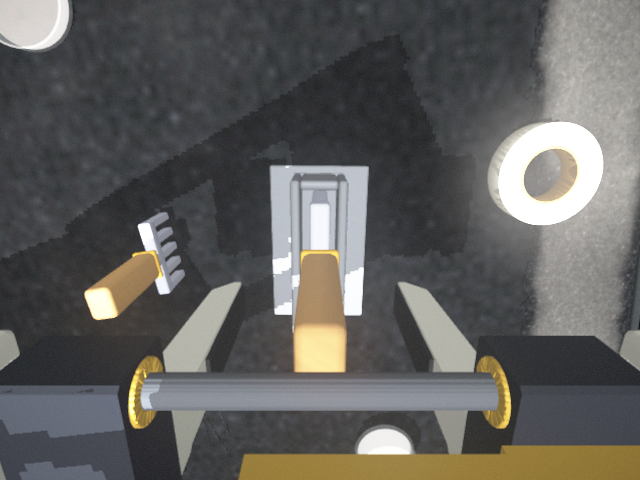

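The rake stands upright in the pocket, free of the fingers. Retreating straight up.

```bash
python3 -m creep '[{"dx":-1.5,"dy":0,"dz":0,"ax":0,"ay":0,"az":0,"hand":8},{"dx":-3,"dy":0,"dz":0,"ax":0,"ay":0,"az":0,"hand":8},{"dx":-4,"dy":0,"dz":0,"ax":0,"ay":0,"az":0,"hand":8},{"dx":-4,"dy":0,"dz":0,"ax":0,"ay":0,"az":0,"hand":8},{"dx":-2,"dy":0,"dz":0,"ax":0,"ay":0,"az":0,"hand":8},{"dx":0,"dy":0,"dz":0,"ax":0,"ay":0,"az":0,"hand":8},{"dx":0,"dy":0,"dz":0,"ax":0,"ay":0,"az":0,"hand":8},{"dx":0,"dy":0,"dz":0,"ax":0,"ay":0,"az":0,"hand":8}]'; python3 look.py 15 scene top;  python3 -c "
import cv2
c=cv2.imread('pics/scene15.png')[150:390,170:470];cv2.imwrite('pics/s15.png',cv2.resize(c,None,fx=2.5,fy=2.5,interpolation=cv2.INTER_CUBIC))"
```

```text
time: 22.85
tool_pos: [0.5595, 0.2697, 0.2396]
eef_rot: [-0.532, -0.465, 0.534, -0.465]
contact_force: [-0.9, 0.6, -1.0]
opening: 0.86
22.95 [0.5594 0.2697 0.2393] [ 0.2229 -0.2958  0.0172] tray xy -0.03010916374977767 0.3784882949444646
```

View pics/s15.png

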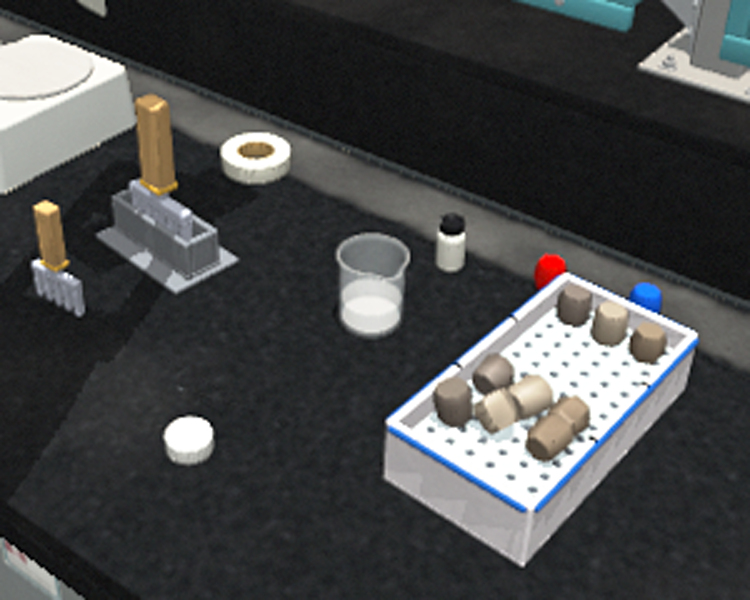

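View pics/top15c.png

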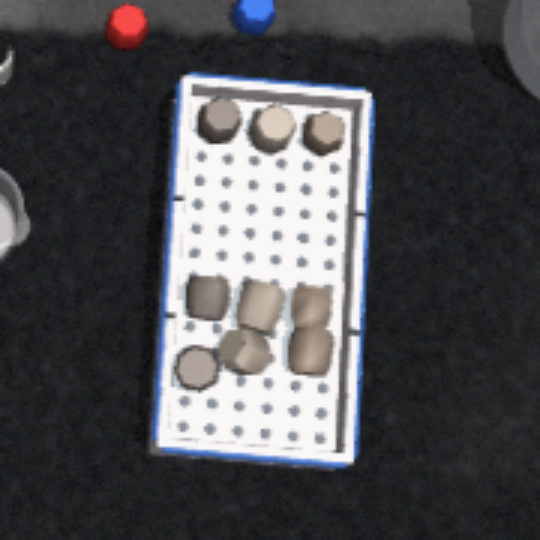

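```bash
python3 -c "
from h import *
np.set_printoptions(precision=0,suppress=True)
P=unp('top',np.array([(220,120),(272,130),(325,133),(207,298),(261,305),(312,305),(196,368),(245,350),(311,350)])/3+[320,150],.05)
c,s=np.cos(-.07),np.sin(-.07);d=P[:,:2]-[.563,-.11]
print(np.c_[c*d[:,0]+s*d[:,1],-s*d[:,0]+c*d[:,1]]*1000)"
```

```text
[[ 88.  33.]
 [ 85.   1.]
 [ 86. -32.]
 [-22.  33.]
 [-24.   1.]
 [-21. -30.]
 [-65.  37.]
 [-52.   8.]
 [-48. -31.]]
```

Both cameras agree: three lumps in each third, at least 11 mm from the dividing lines. Handing in.

```bash
python3 -c "
from bench import ctrl
print(ctrl.close_job())"
```

```text
the job is handed in; nothing more can be done
None
```

I raked the heap into one layer, stood the rake back in its stand and handed the job in at about 23 s. No verdict is reported.

**What I did:** I took the larger rake from the stand and felt the bed about 20 mm below the rim. I drew the top lumps off the heap, which also shifted the bottom row somewhat. I then dragged all six heap lumps about 47 mm towards the bare end in one stroke of roughly a second, resting on the bed with about 2 to 4.5 N. The highest reading, about 6.6 N, came while feeling for the bed. After that I put the rake back and backed the gripper off.

**Last checks:**
- **Lumps:** the wrist and top pictures agree to about 5 mm on three lumps in each third. In tray x they lie at about 87, -22 and -48 to -65 mm, the nearest at least 11 mm from a dividing line. No lump lies on another.
- **Rake:** it stands upright in the pocket, free of the fingers. I judged that it rests on the pocket floor from the picture and the last gripper height; the force there was too weak and noisy to confirm it.
- **Beaker, vial and cap:** they look unmoved in the picture; I did not measure them.

Nothing failed. Single force readings scatter by up to about 1 N. The first two move calls were refused because each row must carry every key; nothing moved.

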